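# Load the drying drawer with washed capsule-filler parts

## Task

Pull the dryer's drawer fully out and load all the washed capsule-filler parts from the green mat: first every white hole plate, flat in a pocket of its own, and after that the spatula and the scoop, each laid across over the pockets in one pair of the notched uprights. When everything is seated, push the drawer fully home, and only then turn the timer clockwise to the green mark. Leave the other things on the bench where they are.

Things in the scene. Friction and masses are not known exactly. Their poses are not given: they have to be found in the camera images.
- plate0: white plastic hole plate of a capsule filler, one of up to three alike (some may be absent): a flat slab 88 long (its x) by 40 wide (its y) by 15 thick with 18 dark dimples on top; 80 g. Origin: centre of the underside.
- plate1: white plastic hole plate of a capsule filler, one of up to three alike (some may be absent): a flat slab 88 long (its x) by 40 wide (its y) by 15 thick with 18 dark dimples on top; 80 g. Origin: centre of the underside.
- plate2: white plastic hole plate of a capsule filler, one of up to three alike (some may be absent): a flat slab 88 long (its x) by 40 wide (its y) by 15 thick with 18 dark dimples on top; 80 g. Origin: centre of the underside.
- spatula: steel spatula, black handle; 240 long along its y, 60 g. Handle: bar 90 long, 14 wide, 12 high, in the middle; from it round shanks 6 thick, at -y to 118 from the origin, at +y to a flat blade 14 wide and 3 thick from 77 to 122. Lies on its handle, z up. Origin: centre of the handle, 6 above its underside, 3 above the underside of shanks and end.
- scoop: steel scoop, red handle; 240 long along its y, 60 g. Handle: bar 90 long, 14 wide, 12 high, in the middle; from it round shanks 6 thick, at -y to 118 from the origin, at +y to a narrow trough 15 wide and 6 high from 77 to 122. Lies on its handle, z up. Origin: centre of the handle, 6 above its underside, 3 above the underside of shanks and end.
- pocket0 (a point): The right (-y) place for a plate in the drawer: where the centre of its underside belongs, long side along x. Two blue ribs carry it 10 above the drawer floor, 30 before and behind the middle (free for fingers beside and below). Stops 7 high, 3 play each way; plates 68 apart, 28 free between. Side walls: y 131 from the middle pocket, 18 above this point. Axes: drawer's, -x the way it pulls out.
- pocket1 (a point): The middle place for a plate in the drawer: where the centre of its underside belongs, long side along x. Two blue ribs carry it 10 above the drawer floor, 30 before and behind the middle (free for fingers beside and below). Stops 7 high, 3 play each way; plates 68 apart, 28 free between. Side walls: y 131 from the middle pocket, 18 above this point. Axes: drawer's, -x the way it pulls out.
- pocket2 (a point): The left (+y) place for a plate in the drawer: where the centre of its underside belongs, long side along x. Two blue ribs carry it 10 above the drawer floor, 30 before and behind the middle (free for fingers beside and below). Stops 7 high, 3 play each way; plates 68 apart, 28 free between. Side walls: y 131 from the middle pocket, 18 above this point. Axes: drawer's, -x the way it pulls out.
- rest_front (a point): The front (handle side) pair of notched blue uprights: where the origin of a tool (either, either way round) belongs, lying along y across the pockets, 32 above and 32 to the front of the pocket points (handle then 11 over the plates' tops). Notches 22 wide, 11 deep, at 104 to 112 either side; the tool's shank and end lie in them. End tabs as high at 131. Axes: the drawer's.
- rest_back (a point): The back (cabinet side) pair of notched blue uprights: where the origin of a tool (either, either way round) belongs, lying along y across the pockets, 32 above and 32 to the back of the pocket points (handle then 11 over the plates' tops). Notches 22 wide, 11 deep, at 104 to 112 either side; the tool's shank and end lie in them. End tabs as high at 131. Axes: the drawer's.
- drawer_handle (a point): Middle of the drawer's bar handle: steel bar 10 thick, 120 long along y, 56 above the table, its axis 38 in front of the drawer's front panel (panel top 78, cabinet top 90 above the table). Axes: the drawer's, x into the cabinet.
- drawer (a joint): How far the drawer is out, m: 0 shut, 0.16 at its stop; moves along its -x, 2 N friction, stays put. Cabinet: white, 290 wide, 90 high; its front face is 90 mm behind the point midway between the rests when fully out. Grey console, 100 wide, as high, on its left (+y), reaching 85 in front of that face. Roof underside 78 above the table; a tool in its notches reaches 68.
- timer (a joint): Timer knob on top of the console, rad, clockwise seen from above, 0 (off) to 5.24 (60 min); 13 ticks, one per 5 min (0.436 rad). The green mark is the 25 min tick, at 2.18. It stays where it is left (friction 0.04 N m).
- timer_grip (a point): Point on the timer knob's axis, 19 above the console's top: a black bar grip 44 long, 12 wide, from 12 below to 8 above this point, on a disc 48 across. Turns with the knob; its x runs along the bar to the end with the white pointer line, which looks into the cabinet (drawer x) at joint value 0.
- flask: white bottle with a blue cap, 60 across, 170 high; not part of the job, to be left alone. Origin: centre of the underside.
- pot: small white pot with a red cap, 48 across, 50 high; not part of the job, to be left alone. Origin: centre of the underside.
- beaker: glass beaker, 64 across, 80 high; not part of the job, to be left alone. Origin: centre of the underside.
- dish: closed clear dish, 90 across, 16 high; not part of the job, to be left alone. Origin: centre of the underside.
- marker: marker pen, blue with a black cap, 120 long, 12 thick, lying along its x; not part of the job, to be left alone. Origin: centre of the underside.
Things that resemble listed ones, but are neither listed nor needed, are in the scene too. What is shaped like the plate1 but purple or turquoise is not meant.

How it is judged:
By the outcome, as a careful person would: the job done as asked, in the order asked, and still so for the second after the job is handed in, with the robot touching nothing.
Of plate0, plate1, plate2 only 2 to 3 are there at a start; the rules pass over those that are not, and their reading is None.
At some moment in a run one of plate0, plate1, plate2, spatula, scoop may be knocked a few centimetres aside while the robot is not near it.
Once in a run the grip may slacken for a moment while it holds something.
It also fails if it takes over 208 s, if anything falls off the work surface, if the arm or the gripper's body presses on something with over 40 N, if the wrist force passes 120 N, or if a joint passes its speed limit or range.

## Robot

A 6-joint arm with a two-finger parallel gripper is mounted at the origin on the work surface. World frame = base frame: x ahead of the robot, y to its left, z up, the work surface at z = 0. Lengths are in mm, angles in rad, forces in N, time in s.
With the tool pointing down it reaches from about 300 to 775 mm from the base axis. Payload 14.6 kg.
Tool frame: the origin (TCP) lies midway between the tips of the shut fingers; the grasp point (between the pads) lies 19 mm behind it (manip.tcp_to_grasp is the distance from the TCP to the grasp point, in mm); z points along the fingers, x is the direction in which the jaws open and shut, and the axes are right-handed (so a half turn about z gives the same grasp; the last joint's range is limited). The gripper opens to 94 mm and grips with 3 to 60 N. Pads are 16 mm wide; open, the fingers measure 119 mm over their backs; the gripper's body (75 mm by 177 mm) begins 78 mm behind the grasp point.
Start: joints at [-1.376, 0.3, 1.521, -0, 1.321, -0.067], TCP at [142.344, -531.251, 205.446] pointing down, gripper open.
Joint ranges: [-3.03, 3.03], [-0.79, 2.21], [0.23, 2.52], [-1.04, 4.18], [0, 3.07], [-2.55, 2.55]. Speed limits (rad/s): [2.22, 2.22, 2.57, 3.14, 3.14, 3.14].

## Interface

Orientations are given as [roll, pitch, yaw] about the fixed x, y, z axes, in that order (R = Rz(yaw) Ry(pitch) Rx(roll)).
In Python, from cell import manip gives the robot as it stands.
- The arm moves only by the tool arm_command, never from a script. Its argument "steps" is a list of rows, each a list of 3 entries, a list of its own where there are three numbers: the opening, from 0 (shut) to 1 (fully open), then the shift along the tool's x, y, z in cm, then the turn about the tool's z in rad. A call has 1 to 5 rows; each row shifts and turns the commanded pose from where the row before left it, along the tool's axes as they then stand; what a row does not reach is not made up. A row lasts 1/12 s, in which the tool goes at most 41.7 mm and 7.16 degrees, less where a joint would pass 70% of its speed; a pose out of reach is approached as far as the arm can. A call with a gripper value outside its range is refused whole. The fingers move at their own pace and stop on an object; "force" is the grip in N (left out, the last holds). Time passes only in rows, so rows that do not move let the fingers close. It gives the time, the measured TCP pose, the force and the opening at its end, in the units of the state.
- manip.read_state(): the state, without advancing time (a new reading comes with each control period).
- manip.camera(name): name is "side" or "top" or "wrist"; returns (picture, depth): 400x640x3 uint8, red, green, blue; 400x640 float32, mm along the optical axis (not along the pixel's ray), 0 where there is no reading.
- manip.calibration(name): a dict with "fx", "fy", "cx", "cy" (pixels), "R" (3x3) and "t" (3): a world point X has camera coordinates R X + t; the wrist camera has in their place "tool_from_camera" (4x4, takes a point from camera to tool coordinates, whose origin is the TCP and whose axes are the tool frame's). Camera axes: x right, y down, z forward; pixel columns grow to the right and rows downward; lengths in mm; the calibration is good to about 2 mm. The wrist camera is an equidistant fisheye: a pixel r from the principal point sees the ray r / f radians off the axis. A picture is of the moment at which its call begins: read the wrist's pose just before it. calibration takes no time and is no camera call.
- manip.sign_off(): hands the job in, once; it reports no verdict.
The state is a dict: "clock": time; "joints": joint angles; "qd": joint speeds; "effort": joint torques, N m; "eef_pos": TCP position; "eef_rot": TCP orientation; "wrist_force": force on the tool from outside, world axes, zero at the start; "moment": the same for the moment, N m; "finger_gap": finger opening in mm.
Only numpy, scipy, OpenCV 4.12 (cv2) and the standard library are available. Lean on these libraries where they do the work, as an engineer would, in place of code of your own. Each camera call takes 0.05 s, during which the arm holds its last target.

## Working session

There is one attempt and no reset: what is moved stays moved. The work goes in short steps, Python scripts to look and compute and a tool call to move; the robot and the scene stay as the last step left them, time stands still between calls to the robot, and variables do not carry over. Pictures are saved under pics/ and viewed, and the job is handed in when it is done.

Besides the shell and the picture viewer there is one more tool, called after "Call:" as a command line: name --argument value ..., lists and objects as JSON in quotes. arm_command: Moves the arm, as the interface text tells. Its arguments: {"type":"object","properties":{"steps":{"type":"array","items":{"type":"array"}},"force":{"type":"number"}},"required":["steps"]}

```bash
ls; mkdir -p pics; cat > h.py <<'E'
import numpy as np,cv2
from cell import manip
def snap(n,f):
    p,d=manip.camera(n); cv2.imwrite(f'pics/{f}.png',p[:,:,::-1]); np.save(f'pics/{f}.npy',d); return p,d
def w(n,u,v,d):
    c=manip.calibration(n); z=d
    X=np.array([(u-c['cx'])/c['fx']*z,(v-c['cy'])/c['fy']*z,z]); return np.array(c['R']).T@(X-np.array(c['t']))
def cloud(n,d):
    c=manip.calibration(n); v,u=np.mgrid[:400,:640]
    X=np.stack([(u-c['cx'])/c['fx']*d,(v-c['cy'])/c['fy']*d,d],-1)-np.array(c['t'])
    return X@np.array(c['R'])
def pix(n,X):
    c=manip.calibration(n); x=np.array(c['R'])@np.array(X)+np.array(c['t']); return x[0]/x[2]*c['fx']+c['cx'],x[1]/x[2]*c['fy']+c['cy']
E
python3 - <<'E'
from h import *
for n in('top','side','wrist'): snap(n,n+'0')
print(manip.calibration('top'),manip.calibration('side'),manip.calibration('wrist'));print(manip.read_state())
E
```

```text
pics
{'fx': 507.1883257763327, 'fy': 507.1883257763327, 'cx': 328.107251162619, 'cy': 207.31745426651224, 'R': array([[-0.01481963, -0.99987977, -0.00456407],
       [-0.97599066,  0.01545728, -0.21726322],
       [ 0.21730765,  0.00123472, -0.97610238]]), 't': array([  24.03713389,  519.15378754, 1879.01101296])} {'fx': 382.3269906962904, 'fy': 382.3269906962904, 'cx': 317.78107690334286, 'cy': 201.15458471650956, 'R': array([[ 0.89561926, -0.44479151,  0.00516275],
       [-0.32997119, -0.67211427, -0.66285852],
       [ 0.2983038 ,  0.5919653 , -0.74872687]]), 't': array([-457.73052913,  236.03355265, 1170.76526615])} {'fx': 309.70691628693146, 'fy': 309.70691628693146, 'cx': 317.54731345651203, 'cy': 203.3901672069094, 'tool_from_camera': array([[ 9.99999813e-01, -2.61486995e-04, -5.52458695e-04,
         2.49877064e-01],
       [ 3.98675324e-04,  9.64170910e-01,  2.65281544e-01,
        -7.59127534e+01],
       [ 4.63296929e-04, -2.65281715e-01,  9.64170834e-01,
        -1.79203631e+02],
       [ 0.00000000e+00,  0.00000000e+00,  0.00000000e+00,
         1.00000000e+00]])}
{'clock': 0.15, 'joints': array([-1.37562973e+00,  3.00328783e-01,  1.52140676e+00,  5.17499213e-06,
        1.32072015e+00, -6.66055048e-02]), 'qd': array([ 0.00137255, -0.00226013, -0.00260338,  0.00044613, -0.00046676,
       -0.00082851]), 'effort': array([-6.57056789e-04, -5.31960797e+01, -3.52821457e+01,  7.07624503e-02,
        2.36076739e-02, -7.67168899e-05]), 'eef_pos': array([ 142.29403865, -531.07460449,  205.03814668]), 'eef_rot': array([-3.14153021e+00,  8.60797714e-04, -1.30902548e+00]), 'wrist_force': array([ 0.59585663, -0.18486644,  0.02803875]), 'moment': array([-0.03428183, -0.03716802, -0.00335878]), 'finger_gap': 93.66838423723473}
```

View pics/top0.png

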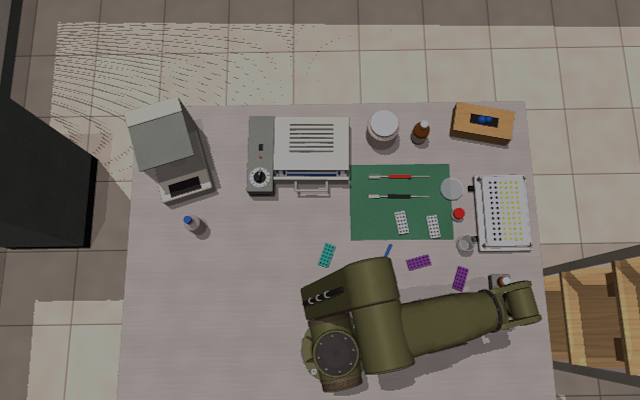

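View pics/side0.png

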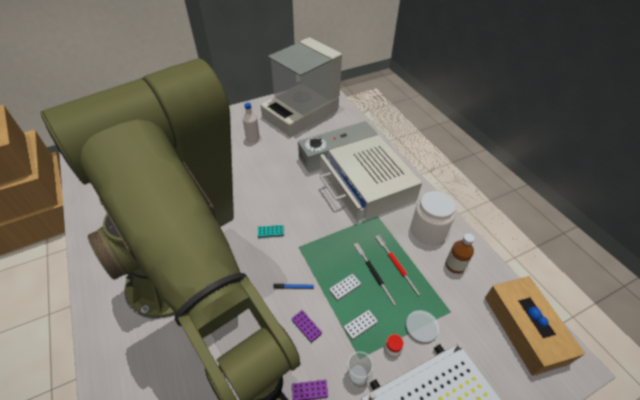

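```bash
python3 - <<'E'
import cv2
i=cv2.imread('pics/top0.png')
cv2.imwrite('pics/crop0.png',cv2.resize(i[120:320,130:400],(0,0),fx=2.9,fy=2.9,interpolation=cv2.INTER_CUBIC))
E
```

```text
(no output)
```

View pics/crop0.png

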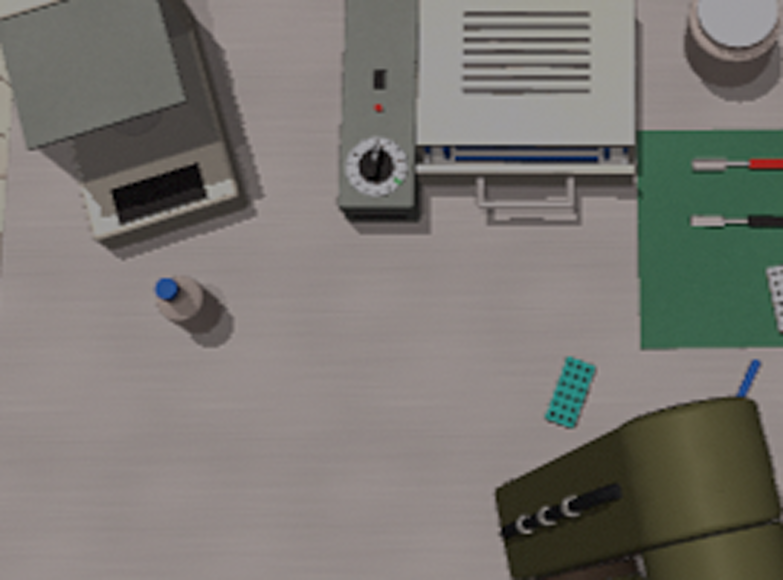

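The top view shows two white plates on the mat at about (401,222) and (433,226), the scoop (red) at (400,177) and the spatula (black) at (400,197). The turquoise (327,255) and purple (418,262), (460,278) plates are decoys. The drawer handle is at about (312,190) and the knob at (260,177). Next I'll turn these into positions.

```bash
python3 - <<'E'
from h import *
p=cv2.imread('pics/top0.png')[:,:,::-1].astype(int);d=np.load('pics/top0.npy');C=cloud('top',d)
for n,(u,v) in dict(cabFL=(275,170),cabFR=(348,170),roof=(310,160),handle=(312,194),knob=(260,177),consL=(249,192),consR=(271,192),mat=(370,220),mat2=(440,180),beaker=(465,243),pot=(459,213),dish=(452,188)).items(): print(n,C[v,u].round(1))
def comp(m,n):
    k,l,s,c=cv2.connectedComponentsWithStats(m.astype(np.uint8))
    for i in range(1,k):
        if s[i,4]>15:
            q=C[l==i]; q=q[q[:,2]>-20]; r=cv2.minAreaRect(q[:,:2].astype(np.float32)); print(n,s[i,4],c[i].round(1),q.mean(0).round(1),np.median(q[:,2]).round(1),[np.round(x,1) for x in r])
mat=np.zeros((400,640),bool);mat[166:240,352:452]=1
R,G,B=p[...,0],p[...,1],p[...,2]
comp(mat&(R>110)&(abs(R-G)<40)&(abs(R-B)<50),'white/steel')
comp(mat&(R-G>50)&(R-B>50),'red')
comp(mat&(R<50)&(G<50)&(B<50),'black')
E
```

```text
cabFL [665.1 217.9  77.1]
cabFR [655.2 -61.8  94.8]
roof [702.   83.   80.5]
handle [5.871e+02 7.910e+01 4.000e-01]
knob [626.3 269.4 117.9]
consL [579.9 316.5  75.4]
consR [578.1 232.4  77.2]
mat [ 479.2 -147.    -2.2]
mat2 [ 635.5 -429.7    3.2]
beaker [ 381.4 -509.1    7.4]
pot [ 491.4 -483.8   47.7]
dish [ 600.1 -473.2   10.3]
white/steel 212 [447.2 185.8] [ 608.9 -454.6   12.4] 12.9 [array([ 628.1, -452.1]), array([ 44.9, 140. ]), np.float64(84.3)]
white/steel 35 [376.6 176.2] [ 655.1 -178.6    4.2] 4.9 [array([ 656.5, -184. ]), array([12.1, 72. ]), np.float64(0.3)]
white/steel 19 [420. 176.] [ 651.9 -350.3    8.2] 8.7 [array([ 653. , -350.6]), array([72.9,  5.9]), np.float64(89.7)]
white/steel 43 [375.2 196. ] [ 573.8 -170.2    4.6] 4.5 [array([ 573.5, -179.2]), array([74.3, 10.8]), np.float64(87.6)]
white/steel 18 [419.5 196. ] [ 570.3 -343.9    8.1] 8.4 [array([ 570.3, -344.2]), array([ 4.6, 66. ]), np.float64(0.2)]
white/steel 209 [401.2 222.2] [ 463.8 -265.1   22.6] 13.8 [array([ 290.6, -156.3]), array([ 83.6, 505.8]), np.float64(57.9)]
white/steel 207 [432.9 226.2] [ 447.8 -388.    13.7] 13.7 [array([ 448.4, -388.8]), array([86.9, 40.3]), np.float64(7.3)]
red 68 [399.2 176. ] [ 652.7 -267.4   10. ] 10.6 [array([ 652.9, -266.5]), array([87.5, 12.3]), np.float64(88.0)]
black 22 [399.5 178. ] [ 645.8 -269.1    5.1] 5.9 [array([ 646.2, -268.4]), array([82.5,  5. ]), np.float64(87.1)]
black 90 [398.4 196.2] [ 570.6 -260.8    8.8] 9.6 [array([ 572.5, -261.3]), array([88.3, 18.6]), np.float64(86.9)]
```

```bash
cat >> h.py <<'E'
import json,sys
def plan(x,y,z,yaw=None,op=1,mx=36,start=None):
    s=manip.read_state(); p=np.array(s['eef_pos']) if start is None else np.array(start[:3]); ps=s['eef_rot'][2] if start is None else start[3]
    if yaw is None: yaw=ps
    dy=(yaw-ps+np.pi)%(2*np.pi)-np.pi
    T=np.array([x,y,z]); n=max(int(np.ceil(np.linalg.norm(T-p)/mx)),int(np.ceil(abs(dy)/0.122)),1)
    rows=[];cp=p.copy();c=ps
    for i in range(n):
        q=p+(T-p)*(i+1)/n; dd=(q-cp)
        tx=np.array([np.cos(c),np.sin(c),0]);ty=np.array([np.sin(c),-np.cos(c),0])
        sh=[round(float(dd@tx)/10,2),round(float(dd@ty)/10,2),round(float(-dd[2])/10,2)]
        t=round(-dy/n,3)
        rows.append([op,sh,t]); cp=cp+10*(sh[0]*tx+sh[1]*ty+sh[2]*np.array([0,0,-1])); c=c-t
    for i in range(0,n,5): print(json.dumps(rows[i:i+5]))
    return [*cp,c]
def wcloud(d,s):
    from scipy.spatial.transform import Rotation as Ro
    c=manip.calibration('wrist'); v,u=np.mgrid[:400,:640]
    a=(u-c['cx'])/c['fx'];b=(v-c['cy'])/c['fy'];r=np.hypot(a,b)+1e-9
    k=np.tan(r)/r; X=np.stack([a*k*d,b*k*d,d],-1)
    M=np.array(c['tool_from_camera']); X=X@M[:3,:3].T+M[:3,3]
    return X@Ro.from_euler('xyz',s['eef_rot']).as_matrix().T+np.array(s['eef_pos'])
def wsnap(f):
    s=manip.read_state(); p,d=snap('wrist',f); return p,d,wcloud(d,s),s
E
python3 - <<'E'
from h import *
a=plan(330,-250,230,-0.6)
print('--');plan(570,79,230,0,start=a)
E
```

```text
[[1, [-2.23, -2.54, -0.25], -0.071], [1, [-2.04, -2.69, -0.25], -0.071], [1, [-1.85, -2.83, -0.25], -0.071], [1, [-1.64, -2.96, -0.25], -0.071], [1, [-1.43, -3.06, -0.25], -0.071]]
[[1, [-1.21, -3.16, -0.25], -0.071], [1, [-0.98, -3.23, -0.25], -0.071], [1, [-0.74, -3.3, -0.25], -0.071], [1, [-0.52, -3.34, -0.25], -0.071], [1, [-0.27, -3.37, -0.25], -0.071]]
--
[[1, [0.11, -3.39, 0.0], -0.05], [1, [0.27, -3.38, 0.0], -0.05], [1, [0.45, -3.37, 0.0], -0.05], [1, [0.61, -3.34, 0.0], -0.05], [1, [0.77, -3.3, 0.0], -0.05]]
[[1, [0.95, -3.26, 0.0], -0.05], [1, [1.1, -3.21, 0.0], -0.05], [1, [1.26, -3.15, 0.0], -0.05], [1, [1.42, -3.08, 0.0], -0.05], [1, [1.57, -3.01, 0.0], -0.05]]
[[1, [1.72, -2.93, 0.0], -0.05], [1, [1.86, -2.83, 0.0], -0.05]]
```

View pics/wrist0.png

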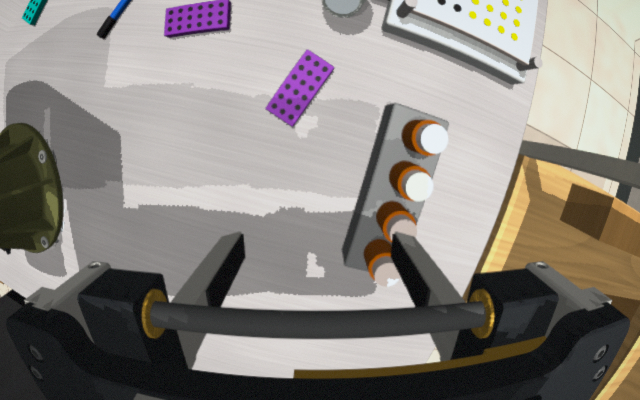

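Call:
arm_command --steps '[[1,[-2.2,-2.5,-0.3],-0.071],[1,[-2.0,-2.7,-0.3],-0.071],[1,[-1.8,-2.8,-0.3],-0.071],[1,[-1.6,-3.0,-0.3],-0.071],[1,[-1.4,-3.1,-0.3],-0.071]]'

```text
clock: 0.57
eef_pos: [237.5, -390.8, 220.4]
eef_rot: [-3.142, 0.0, -0.951]
wrist_force: [0.1, -0.2, 0.4]
finger_gap: 93.7
```

Call:
arm_command --steps '[[1,[-1.2,-3.2,-0.2],-0.071],[1,[-1.0,-3.2,-0.2],-0.071],[1,[-0.7,-3.3,-0.2],-0.071],[1,[-0.5,-3.3,-0.2],-0.071],[1,[-0.3,-3.4,-0.2],-0.071]]'

```text
clock: 0.98
eef_pos: [331.6, -250.4, 230.5]
eef_rot: [-3.142, -0.0, -0.596]
wrist_force: [0.2, -0.5, 0.6]
finger_gap: 94.1
```

Call:
arm_command --steps '[[1,[0.1,-3.4,0],-0.05],[1,[0.3,-3.4,0],-0.05],[1,[0.5,-3.4,0],-0.05],[1,[0.6,-3.3,0],-0.05],[1,[0.8,-3.3,0],-0.05]]'

```text
clock: 1.4
eef_pos: [432.6, -113.4, 230.5]
eef_rot: [3.142, -0.0, -0.346]
wrist_force: [0.8, -0.9, -0.8]
finger_gap: 94.3
```

Call:
arm_command --steps '[[1,[1.0,-3.3,0],-0.05],[1,[1.1,-3.2,0],-0.05],[1,[1.3,-3.2,0],-0.05],[1,[1.4,-3.1,0],-0.05],[1,[1.6,-3.0,0],-0.05]]'

```text
clock: 1.82
eef_pos: [533.8, 24.3, 230.3]
eef_rot: [3.142, 0.0, -0.096]
wrist_force: [-0.0, -0.1, -0.6]
finger_gap: 94.2
```

Call:
arm_command --steps '[[1,[1.7,-2.9,0],-0.05],[1,[1.9,-2.8,0],-0.05],[1,[0,0,0],0]]'

```text
clock: 2.07
eef_pos: [574.9, 80.7, 229.3]
eef_rot: [-3.141, 0.001, 0.007]
wrist_force: [-1.5, -0.5, -0.7]
finger_gap: 94.1
```

```bash
python3 - <<'E'
from h import *
p,d,C,s=wsnap('w1'); print(s['eef_pos'],s['eef_rot'],s['clock'],s['joints'])
E
```

```text
[574.92255338  80.71658485 229.2710045 ] [-3.14099120e+00  1.12360895e-03  7.32743685e-03] 2.0667 [7.60832641e-02 3.52556577e-01 1.39604155e+00 6.87942463e-04
 1.39407420e+00 6.86348567e-02]
```

View pics/w1.png

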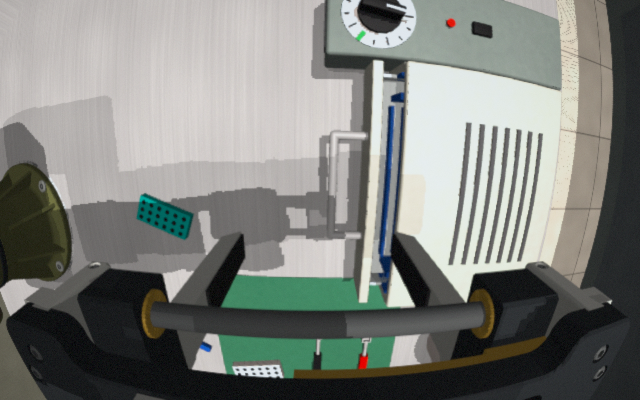

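```bash
python3 - <<'E'
from h import *
s={'eef_pos':[574.92,80.72,229.27],'eef_rot':[-3.14099,.00112,.00733]}
d=np.load('pics/w1.npy');C=wcloud(d,s)
def show(u,v): print((u,v),C[v,u].round(1))
for u,v in [(332,150),(332,180),(332,210),(333,228),(375,80),(373,150),(368,220),(364,290),(410,70),(405,150),(400,230),(390,295),(300,30),(340,55),(382,15),(412,10)]: show(u,v)
# handle pts
m=(C[...,2]>50)&(C[...,2]<64)&(C[...,1]>20)&(C[...,1]<140)&(C[...,0]>520)&(C[...,0]<640)
u=np.argwhere(m&(np.mgrid[:400,:640][1]<345)&(np.mgrid[:400,:640][0]<240)); q=C[u[:,0],u[:,1]]; print(len(q),q.min(0),q.max(0),q.mean(0)); print(np.polyfit(q[:,1],q[:,0],1))
# panel top
for zl,zh,xl,xh in((74,82,610,660),(86,95,640,700)):
  for yy in(-40,0,40,80,120,160,200):
    mm=(C[...,2]>zl)&(C[...,2]<zh)&(abs(C[...,1]-yy)<4)&(C[...,0]>xl)&(C[...,0]<xh); x=C[mm]; 
    if len(x): print(zl,yy,len(x),x[:,0].min().round(1),x[:,0].max().round(1),x[:,2].mean().round(1))
E
```

```text
(332, 150) [589.4 124.2  60.3]
(332, 180) [589.9  89.9  61.2]
(332, 210) [590.6  54.1  60.9]
(333, 228) [592.3  31.4  59.8]
(375, 80) [633.6 202.7  77.9]
(373, 150) [632.9 126.8  78.3]
(368, 220) [631.1  47.2  76.7]
(364, 290) [632.2 -44.7  77.5]
(410, 70) [669.  214.7  89.1]
(405, 150) [665.2 129.1  90.7]
(400, 230) [666.3  39.7  89.8]
(390, 295) [663.2 -45.8  89.4]
(300, 30) [548.8 281.   -2. ]
(340, 55) [595.5 226.9  86.5]
(382, 15) [637.1 269.8 100.4]
(412, 10) [672.1 283.1  90.8]
921 [584.90909022  20.12833817  55.61299673] [605.95115082 139.98389312  63.01541714] [590.98449893  79.27437688  59.85538696]
[-1.00531427e-02  5.91781456e+02]
74 -40 50 625.8 637.2 77.6
74 0 57 626.9 637.8 77.7
74 40 70 627.2 638.7 77.7
74 80 70 628.5 639.8 77.3
74 120 78 628.1 640.2 77.6
74 160 85 629.4 642.0 77.6
74 200 85 630.3 641.5 77.7
86 -40 109 660.1 686.0 89.6
86 0 10 660.4 663.6 88.2
86 40 200 661.8 699.6 89.8
86 80 238 662.0 699.9 89.6
86 120 246 663.1 699.8 89.7
86 160 245 663.6 699.8 89.6
86 200 237 664.9 699.9 89.7
```

The wrist view shows the handle bar at column 332, rows 133–235, which puts its axis at x≈590, z≈56, y≈79. The panel front is at x≈628 and the cabinet face at x≈662, both yawed about −0.019. The drawer is already about 2 cm out. Next I'll grip the bar.

```bash
python3 - <<'E'
from h import *
a=plan(590,79,110,-.019,op=.38); plan(590,79,37,-.019,op=.38,start=a,mx=20)
E
```

```text
[[0.38, [0.4, -0.0, 2.98], 0.006], [0.38, [0.41, -0.01, 2.99], 0.006], [0.38, [0.4, -0.01, 2.98], 0.006], [0.38, [0.4, -0.01, 2.98], 0.006]]
[[0.38, [0.0, 0.0, 1.83], -0.0], [0.38, [0.0, 0.0, 1.82], -0.0], [0.38, [0.0, 0.0, 1.83], -0.0], [0.38, [0.0, 0.0, 1.82], -0.0]]
```

Call:
arm_command --steps '[[0.38,[0.3,0,3.0],0.006],[0.38,[0.4,0,3.0],0.006],[0.38,[0.4,0,3.0],0.006],[0.38,[0.4,0,3.0],0.006],[0.38,[0,0,0],0]]' --force 40

```text
clock: 2.53
eef_pos: [585.6, 75.6, 104.9]
eef_rot: [3.141, 0.009, -0.025]
wrist_force: [-0.6, -0.1, -1.2]
finger_gap: 64.0
```

```bash
python3 - <<'E'
from h import *
p,d,C,s=wsnap('w2'); print(s['eef_pos'],s['eef_rot'],s['finger_gap'])
plan(590,79,37,-.019,op=.38,mx=20)
E
```

```text
[585.63867886  75.57743635 104.87360437] [ 3.14063518  0.00865572 -0.02469984] 64.0334489854241
[[0.38, [0.08, -0.08, 1.78], -0.001], [0.38, [0.08, -0.08, 1.79], -0.001], [0.38, [0.08, -0.09, 1.78], -0.001], [0.38, [0.08, -0.08, 1.78], -0.001]]
```

View pics/w2.png

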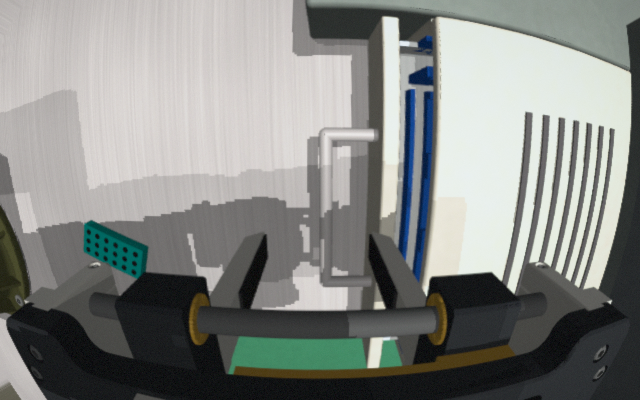

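Call:
arm_command --steps '[[0.38,[0,0,0],0],[0.38,[0,0,0],0],[0.38,[0,0,0],0]]'

```text
clock: 2.83
eef_pos: [589.0, 76.6, 112.7]
eef_rot: [-3.141, -0.003, -0.023]
wrist_force: [-0.3, 0.2, 0.3]
finger_gap: 39.8
```

```bash
python3 - <<'E'
from h import *
d=np.load('pics/w2.npy');s={'eef_pos':[585.64,75.58,104.87],'eef_rot':[ 3.14063518,  0.00865572, -0.02469984]};C=wcloud(d,s)
print([C[v,u].round(1) for v,u in((134,326),(134,350),(282,350),(282,330),(200,327))])
s=manip.read_state();print(s['eef_pos'],s['eef_rot'],s['finger_gap'])
plan(590,79,37,-.019,op=.38,mx=20)
E
```

```text
[array([591.9, 142. ,  59.2]), array([609.1, 141.8,  60.9]), array([609.6,  23.2,  61.2]), array([593.1,  23.5,  60.9]), array([591.7,  93.3,  61.2])]
[588.97746263  76.56799725 112.65071273] [-3.14137011e+00 -3.07678770e-03 -2.31342869e-02] 39.76745525393108
[[0.38, [0.02, -0.06, 1.89], -0.001], [0.38, [0.03, -0.06, 1.89], -0.001], [0.38, [0.02, -0.06, 1.89], -0.001], [0.38, [0.03, -0.07, 1.9], -0.001]]
```

Call:
arm_command --steps '[[0.38,[0.1,-0.1,1.9],0],[0.38,[0,-0.1,1.9],0],[0.38,[0,-0.1,1.9],0],[0.38,[0,-0.1,1.9],0],[0.38,[0,0,0],0]]'

```text
clock: 3.25
eef_pos: [588.1, 80.7, 32.4]
eef_rot: [3.141, 0.003, -0.023]
wrist_force: [-0.4, -0.1, -0.9]
finger_gap: 35.4
```

Call:
arm_command --steps '[[0.05,[0,0,0],0],[0.05,[0,0,0],0],[0.05,[0,0,0],0],[0.05,[0,0,0],0],[0.05,[0,0,0],0]]'

```text
clock: 3.67
eef_pos: [590.1, 80.7, 35.8]
eef_rot: [-3.141, -0.002, -0.023]
wrist_force: [-1.7, 0.4, 5.7]
finger_gap: 8.8
```

Call:
arm_command --steps '[[0.05,[-1.5,0,0],0],[0.05,[-2.5,0,0],0],[0.05,[-3,0,0],0],[0.05,[-3,0,0],0],[0.05,[-2,0,0],0]]'

```text
clock: 4.08
eef_pos: [468.7, 82.9, 35.7]
eef_rot: [3.141, -0.003, -0.023]
wrist_force: [2.9, -5.9, 5.9]
finger_gap: 9.1
```

Call:
arm_command --steps '[[0.05,[-0.6,0,0],0],[0.05,[-0.5,0,0],0],[0.05,[-0.4,0,0],0],[0.05,[0,0,0],0]]'

```text
clock: 4.42
eef_pos: [454.8, 83.2, 35.7]
eef_rot: [3.141, -0.002, -0.023]
wrist_force: [-2.1, -7.8, 10.2]
finger_gap: 9.1
```

Call:
arm_command --steps '[[0.05,[-0.3,0,0],0],[0.05,[0,0,0],0]]'

```text
clock: 4.58
eef_pos: [453.9, 83.2, 35.8]
eef_rot: [3.141, -0.007, -0.023]
wrist_force: [11.7, -7.5, -2.6]
finger_gap: 8.8
```

Call:
arm_command --steps '[[0.05,[-0.3,0,0],0],[0.05,[0,0,0],0]]'

```text
clock: 4.75
eef_pos: [453.9, 83.2, 36.0]
eef_rot: [-3.142, -0.014, -0.023]
wrist_force: [35.9, -8.2, -23.9]
finger_gap: 9.1
```

Call:
arm_command --steps '[[0.05,[-0.3,0,0],0],[0.05,[0,0,0],0]]'

```text
clock: 4.92
eef_pos: [453.8, 83.3, 36.2]
eef_rot: [-3.141, -0.021, -0.023]
wrist_force: [59.8, -8.1, -44.1]
finger_gap: 8.8
```

Call:
arm_command --steps '[[0.05,[0.8,0,0],0],[0.05,[0,0,0],0],[0.38,[0,0,0],0],[0.38,[0,0,0],0],[0.38,[0,0,0],0]]'

```text
clock: 5.33
eef_pos: [453.3, 83.9, 34.6]
eef_rot: [-3.141, 0.0, -0.023]
wrist_force: [-0.5, -0.0, 0.4]
finger_gap: 25.3
```

Call:
arm_command --steps '[[0.38,[0,0,-2],0],[0.38,[0,0,-3],0],[0.38,[0,0,-4],0],[0.6,[0,0,-4],0],[1,[0,0,-4],0]]'

```text
clock: 5.75
eef_pos: [452.7, 83.9, 206.3]
eef_rot: [-3.142, 0.001, -0.023]
wrist_force: [0.3, -0.4, 0.2]
finger_gap: 45.3
```

```bash
python3 - <<'E'
from h import *
a=plan(500,70,235,-.02,mx=37)
E
```

```text
[[1, [2.38, 0.64, -1.43], -0.001], [1, [2.38, 0.64, -1.44], -0.001]]
```

Call:
arm_command --steps '[[1,[2.5,0,-1.5],0],[1,[2.5,0,-1.5],0],[1,[0,0,0],0],[1,[0,0,0],0],[1,[0,0,0],0]]'

```text
clock: 6.17
eef_pos: [502.6, 82.7, 233.5]
eef_rot: [3.141, 0.002, -0.023]
wrist_force: [-0.9, 0.6, -0.2]
finger_gap: 78.8
```

```bash
python3 - <<'E'
from h import *
p,d,C,s=wsnap('w3'); np.save('pics/w3C.npy',C);print(s['eef_pos'],s['eef_rot'],s['finger_gap'])
snap('top','top1')
E
```

```text
[502.57663913  82.71408238 233.49101722] [ 3.14146810e+00  1.82233481e-03 -2.28462651e-02] 78.8321307018296
```

View pics/w3.png

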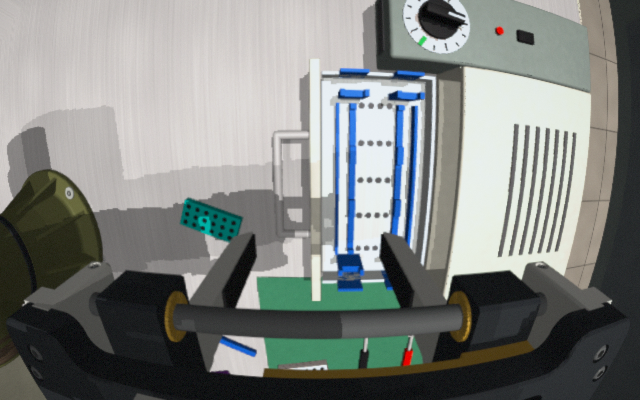

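```bash
python3 - <<'E'
from h import *
C=np.load('pics/w3C.npy');p=cv2.imread('pics/w3.png')[:,:,::-1].astype(int)
B=(p[...,2]-p[...,0]>60)&(C[...,0]>440)&(C[...,0]<680)&(abs(C[...,1]-80)<150)
k,l,s,c=cv2.connectedComponentsWithStats((B&(C[...,2]>45)).astype(np.uint8))
for i in range(1,k):
    if s[i,4]>8:
        q=C[l==i];print('tall',s[i,4],c[i].round(),q.min(0).round(1),q.max(0).round(1),q.mean(0).round(1))
m=B&(C[...,2]>22)&(C[...,2]<45)
k,l,s,c=cv2.connectedComponentsWithStats(m.astype(np.uint8))
for i in range(1,k):
    if s[i,4]>15:
        q=C[l==i];print('low',s[i,4],c[i].round(),q.min(0).round(1),q.max(0).round(1),q.mean(0).round(1))
for zl,zh,xl,xh in((74,82,460,530),(86,95,640,700)):
  for yy in(-40,0,40,80,120,160,200):
    mm=(C[...,2]>zl)&(C[...,2]<zh)&(abs(C[...,1]-yy)<4)&(C[...,0]>xl)&(C[...,0]<xh); x=C[mm]; 
    if len(x): print(zl,yy,len(x),x[:,0].min().round(1),x[:,0].max().round(1),x[:,2].mean().round(1))
i=cv2.imread('pics/w3.png')
cv2.imwrite('pics/w3c.png',cv2.resize(i[50:300,260:460],(0,0),fx=2.4,fy=2.4,interpolation=cv2.INTER_CUBIC))
E
```

```text
tall 144 [354.  70.] [503.9 159.   54.8] [559.5 217.8 412.7] [543.8 214.7  70.6]
tall 129 [409.  74.] [592.7 211.8  51.5] [624.8 216.3  72. ] [607.2 213.8  67.5]
tall 228 [354.  93.] [503.9 159.   50.3] [560.  194.1 412.7] [544.3 189.9  63.3]
tall 217 [409.  95.] [503.9 159.   47.9] [624.4 194.  412.7] [608.  188.9  63.1]
tall 263 [350. 267.] [503.9 -29.4  45.2] [556.6 159.  412.7] [539.8 -22.8  60.2]
tall 52 [388. 285.] [541.1 -52.8  48.9] [595.   73.7 272.4] [589.9 -47.6  67.1]
tall 258 [350. 286.] [524.1 -53.   47.9] [555.3 -46.7  72.2] [539.6 -49.   62.7]
low 1591 [347. 183.] [521.9 -22.9  22. ] [554.  180.4  45. ] [538.2  79.5  33.6]
low 880 [398. 168.] [598.2   9.1  22.3] [610.  179.   39.3] [603.7  98.2  31.5]
low 635 [412. 173.] [619.   -4.7  26.3] [626.5 178.1  38.7] [622.6  91.9  35.4]
low 24 [350. 272.] [531.8 -49.3  23.7] [556.  -47.3  32.3] [542.8 -48.1  26.9]
74 -40 48 489.9 500.1 77.6
74 0 56 491.2 500.9 77.9
74 40 57 492.5 501.8 78.0
74 80 73 491.4 502.7 77.7
74 120 77 493.6 503.6 77.8
74 160 70 494.7 504.5 77.8
74 200 77 494.6 505.4 77.4
86 -40 33 659.7 666.8 89.3
86 0 160 660.4 699.7 89.6
86 40 181 661.4 699.8 89.5
86 80 186 661.8 699.9 89.6
86 120 194 662.4 699.4 89.5
86 160 196 663.9 699.9 89.5
86 200 191 664.6 699.7 89.6
```

View pics/w3c.png

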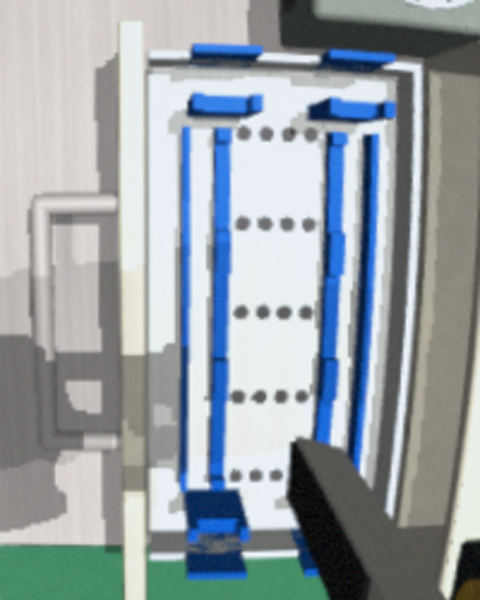

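The drawer is at its stop, with panel front x≈492 and uprights at x≈541 and 605. Pocket1 comes out at (572.7, 82.4, 30) and the yaw at −0.019. The mirrored uprights give the same y centre. Next I'll look at the mat.

```bash
python3 - <<'E'
from h import *
a=plan(440,-325,235,-1.57)
E
```

```text
[[1, [-0.41, 3.15, -0.01], 0.119], [1, [-0.03, 3.17, -0.01], 0.119], [1, [0.34, 3.15, -0.01], 0.119], [1, [0.72, 3.09, -0.01], 0.119], [1, [1.08, 2.99, -0.01], 0.119]]
[[1, [1.42, 2.83, -0.01], 0.119], [1, [1.75, 2.65, -0.01], 0.119], [1, [2.05, 2.42, -0.01], 0.119], [1, [2.33, 2.16, -0.01], 0.119], [1, [2.57, 1.86, -0.01], 0.119]]
[[1, [2.76, 1.55, -0.01], 0.119], [1, [2.94, 1.21, -0.01], 0.119], [1, [3.05, 0.86, -0.01], 0.119]]
```

Call:
arm_command --steps '[[1,[-0.4,3.2,0],0.119],[1,[0,3.2,0],0.119],[1,[0.3,3.2,0],0.119],[1,[0.7,3.1,0],0.119],[1,[1.1,3.0,0],0.119]]'

```text
clock: 6.68
eef_pos: [478.0, -76.7, 234.1]
eef_rot: [3.141, 0.001, -0.623]
wrist_force: [1.1, 1.1, -0.7]
finger_gap: 93.9
```

Call:
arm_command --steps '[[1,[1.4,2.8,0],0.119],[1,[1.7,2.7,0],0.119],[1,[2.0,2.4,0],0.119],[1,[2.3,2.2,0],0.119],[1,[2.6,1.9,0],0.119]]'

```text
clock: 7.1
eef_pos: [452.4, -233.0, 234.1]
eef_rot: [3.141, 0.001, -1.219]
wrist_force: [1.1, 0.0, -0.3]
finger_gap: 93.7
```

Call:
arm_command --steps '[[1,[2.8,1.6,0],0.119],[1,[2.9,1.2,0],0.119],[1,[3.0,0.9,0],0.119],[1,[0,0,0],0],[1,[0,0,0],0]]'

```text
clock: 7.52
eef_pos: [437.3, -326.2, 233.7]
eef_rot: [3.14, 0.001, -1.571]
wrist_force: [0.4, 0.6, 0.4]
finger_gap: 94.1
```

```bash
cat >> h.py <<'E'
def comps(p,C,box=(330,700,-450,-130)):
    p=p.astype(int);R,G,B=p[...,0],p[...,1],p[...,2]
    inb=(C[...,0]>box[0])&(C[...,0]<box[1])&(C[...,1]>box[2])&(C[...,1]<box[3])&(C[...,2]<70)
    for n,m in (('white',(R>120)&(abs(R-G)<40)&(abs(R-B)<50)&(C[...,2]>8)),('red',(R-G>60)&(R-B>60)),('black',(R<60)&(G<60)&(B<60)&(C[...,2]>5))):
        m=cv2.morphologyEx((m&inb).astype(np.uint8),cv2.MORPH_CLOSE,np.ones((7,7)) if n=='white' else np.ones((3,3)))
        k,l,s,c=cv2.connectedComponentsWithStats(m)
        for i in range(1,k):
            if s[i,4]>150:
                q=C[(l==i)&inb]; q=q[abs(q[:,2]-np.median(q[:,2]))<5]; r=cv2.minAreaRect(q[:,:2].astype(np.float32)); print(n,s[i,4],c[i].round(),'z',np.median(q[:,2]).round(1),'mean',q.mean(0).round(1),[np.round(x,1).tolist() for x in r])
E
python3 - <<'E'
from h import *
p,d,C,s=wsnap('w4'); print(s['clock'],s['eef_pos'],s['eef_rot'],s['finger_gap']);np.save('pics/w4C.npy',C)
comps(p,C)
E
```

```text
7.5167 [ 437.28825232 -326.20218541  233.66011462] [ 3.14048557e+00  1.02756142e-03 -1.57144709e+00] 94.056801894679
white 168 [336.  18.] z 8.3 mean [ 652.7 -350.2    8.3] [[653.0, -350.1], [71.8, 5.4], 88.4]
white 766 [405.  58.] z 15.8 mean [ 599.3 -439.5   15.8] [[599.1, -437.6], [24.3, 77.1], 89.2]
white 194 [331.  76.] z 8.5 mean [ 571.4 -344.2    8.5] [[571.4, -343.9], [72.1, 5.0], 88.2]
white 2026 [272. 155.] z 15.1 mean [ 468.4 -267.2   15.1] [[467.8, -267.1], [88.6, 40.6], 8.8]
white 1987 [365. 168.] z 15.1 mean [ 450.8 -388.2   15.1] [[449.3, -388.8], [88.7, 40.9], 7.7]
red 703 [273.  17.] z 11.5 mean [ 653.5 -268.7   11.4] [[653.8, -268.5], [88.8, 14.7], 88.2]
black 514 [264.  76.] z 11.8 mean [ 572.5 -256.7   11.7] [[573.1, -263.5], [86.6, 13.2], 88.8]
```

View pics/w4.png

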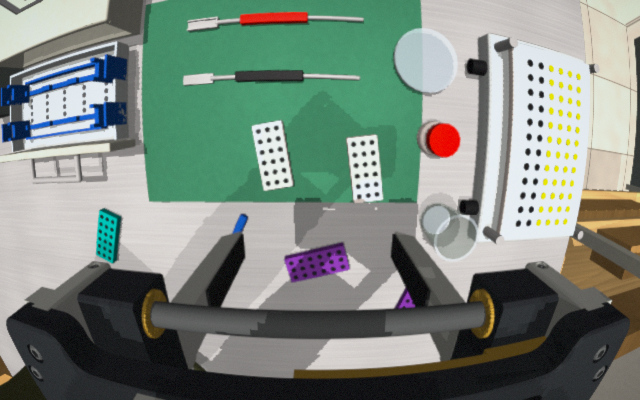

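There are three white candidates: the plates at (272,155) and (365,168), each 88×40 with 18 dimples and its top at z≈15, and the big filler base at (540,140), which is too large. The first two fit the description. One crop will confirm that.

```bash
python3 - <<'E'
from h import *
i=cv2.imread('pics/w4.png')
cv2.imwrite('pics/w4c.png',cv2.resize(i[105:215,230:400],(0,0),fx=4,fy=4,interpolation=cv2.INTER_CUBIC))
a=plan(468,-267,70,-1.418); plan(468,-267,5,-1.418,start=a,mx=17)
E
```

```text
[[1, [-1.17, -0.61, 3.28], -0.03], [1, [-1.14, -0.64, 3.28], -0.03], [1, [-1.13, -0.68, 3.27], -0.03], [1, [-1.1, -0.71, 3.28], -0.03], [1, [-1.09, -0.74, 3.28], -0.03]]
[[1, [0.0, 0.0, 1.62], -0.0], [1, [0.0, 0.0, 1.63], -0.0], [1, [0.0, 0.0, 1.62], -0.0], [1, [0.0, 0.0, 1.63], -0.0]]
```

View pics/w4c.png

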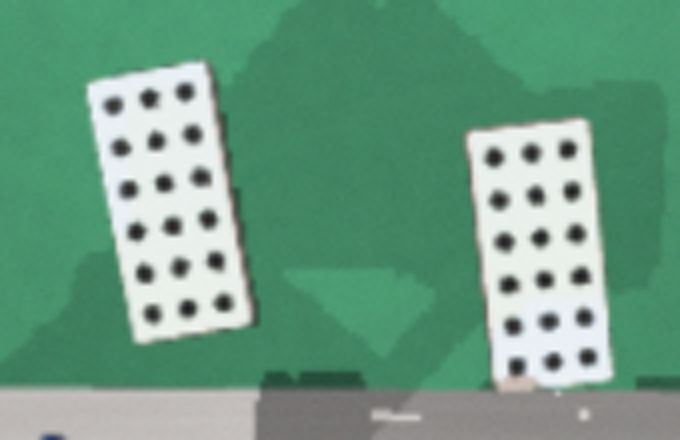

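Both are white with 3×6 dimples, so both are wanted plates, and no third is on the mat. I'll grasp the left one.

Call:
arm_command --steps '[[1,[-1.2,-0.6,3.2],-0.03],[1,[-1.1,-0.6,3.2],-0.03],[1,[-1.1,-0.7,3.2],-0.03],[1,[-1.1,-0.7,3.2],-0.03],[1,[-1.1,-0.7,3.2],-0.03]]' --force 40

```text
clock: 7.98
eef_pos: [468.0, -265.6, 73.4]
eef_rot: [-3.141, -0.0, -1.415]
wrist_force: [0.5, -0.2, -0.4]
finger_gap: 94.0
```

Call:
arm_command --steps '[[1,[0,0,1.5],0],[1,[0,0,1.5],0],[1,[0,0,0],0],[1,[0,0,0],0]]'

```text
clock: 8.32
eef_pos: [467.7, -266.6, 44.5]
eef_rot: [3.141, 0.001, -1.418]
wrist_force: [0.3, 0.1, 1.4]
finger_gap: 94.0
```

```bash
python3 - <<'E'
from h import *
s=manip.read_state();print(s['eef_pos'],s['eef_rot'])
plan(468,-267,5,-1.418,mx=17)
E
```

```text
[ 467.68158206 -266.63209873   44.52400785] [ 3.14087517e+00  7.52082239e-04 -1.41785901e+00]
[[1, [0.01, -0.01, 1.32], 0.0], [1, [0.02, -0.01, 1.31], 0.0], [1, [0.01, -0.01, 1.32], 0.0]]
```

Call:
arm_command --steps '[[1,[0,0,1.5],0],[1,[0,0,1.5],0],[1,[0,0,0.9],0],[1,[0,0,0],0]]'

```text
clock: 8.65
eef_pos: [467.4, -267.3, 4.9]
eef_rot: [3.141, 0.001, -1.419]
wrist_force: [0.5, 0.6, -0.8]
finger_gap: 93.9
```

Call:
arm_command --steps '[[0.35,[0,0,0],0],[0.35,[0,0,0],0],[0.35,[0,0,0],0],[0.35,[0,0,0],0],[0.35,[0,0,0],0]]'

```text
clock: 9.07
eef_pos: [467.9, -267.9, 5.9]
eef_rot: [-3.141, -0.0, -1.42]
wrist_force: [-0.3, -0.1, 0.9]
finger_gap: 63.9
```

Call:
arm_command --steps '[[0.35,[0,0,0],0],[0.35,[0,0,0],0],[0.35,[0,0,0],0]]'

```text
clock: 9.32
eef_pos: [467.7, -267.8, 5.5]
eef_rot: [-3.142, -0.0, -1.42]
wrist_force: [-0.2, -0.4, -0.3]
finger_gap: 43.9
```

Call:
arm_command --steps '[[0.2,[0,0,0],0],[0.2,[0,0,0],0],[0.2,[0,0,0],0],[0.2,[0,0,-0.5],0],[0.2,[0,0,-1.5],0]]'

```text
clock: 9.73
eef_pos: [466.7, -267.2, 24.1]
eef_rot: [3.139, 0.002, -1.42]
wrist_force: [-0.6, 0.0, -1.1]
finger_gap: 39.6
```

```bash
python3 - <<'E'
from h import *
a=plan(468,-255,120,op=.2); plan(571.4,14.4,120,-.019-np.pi/2,op=.2,start=a)
E
```

```text
[[0.2, [-0.39, -0.1, -3.2], -0.0], [0.2, [-0.4, -0.11, -3.19], -0.0], [0.2, [-0.39, -0.1, -3.2], -0.0]]
[[0.2, [-2.79, -1.59, 0.0], 0.019], [0.2, [-2.81, -1.53, 0.0], 0.019], [0.2, [-2.85, -1.48, 0.0], 0.019], [0.2, [-2.87, -1.42, 0.0], 0.019], [0.2, [-2.9, -1.37, 0.0], 0.019]]
[[0.2, [-2.93, -1.31, 0.0], 0.019], [0.2, [-2.95, -1.26, 0.0], 0.019], [0.2, [-2.97, -1.2, 0.0], 0.019], [0.2, [-2.99, -1.15, 0.0], 0.019]]
```

Call:
arm_command --steps '[[0.2,[-0.4,0,-3.2],0],[0.2,[-0.4,0,-3.2],0],[0.2,[-0.4,0,-3.2],0],[0.2,[-2.5,-1.5,0],0.019],[0.2,[-2.8,-1.5,0],0.019]]'

```text
clock: 10.15
eef_pos: [488.8, -199.7, 123.8]
eef_rot: [-3.138, -0.002, -1.461]
wrist_force: [0.1, -0.2, -1.7]
finger_gap: 39.4
```

Call:
arm_command --steps '[[0.2,[-2.8,-1.5,0],0.019],[0.2,[-2.9,-1.4,0],0.019],[0.2,[-2.9,-1.4,0],0.019],[0.2,[-2.9,-1.3,0],0.019],[0.2,[-3.0,-1.3,0],0.019]]'

```text
clock: 10.57
eef_pos: [546.4, -47.9, 121.8]
eef_rot: [-3.141, -0.0, -1.554]
wrist_force: [0.8, 0.0, -0.3]
finger_gap: 40.1
```

Call:
arm_command --steps '[[0.2,[-3.0,-1.2,0],0.019],[0.2,[-3.0,-1.2,0],0.019],[0.2,[0,0,0],0],[0.2,[0,0,0],0]]'

```text
clock: 10.9
eef_pos: [569.7, 12.0, 121.4]
eef_rot: [3.141, -0.0, -1.588]
wrist_force: [-0.6, -0.3, -0.7]
finger_gap: 39.5
```

```bash
python3 - <<'E'
from h import *
p,d,C,s=wsnap('w5'); print(s['clock'],s['eef_pos'],s['eef_rot'],s['finger_gap']);np.save('pics/w5C.npy',C)
plan(571.4,14.4,60,-.019-np.pi/2,op=.2)
E
```

```text
10.9 [569.73017227  12.01181468 121.39484077] [ 3.14125108e+00 -1.47112101e-06 -1.58848018e+00] 39.48696199987446
[[0.2, [-0.18, -0.09, 3.07], -0.0], [0.2, [-0.17, -0.1, 3.07], -0.0]]
```

View pics/w5.png

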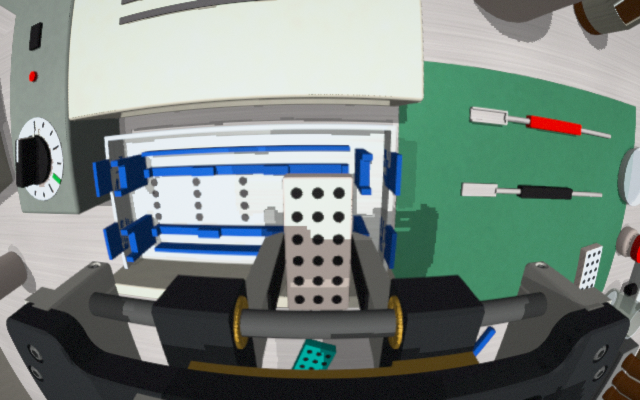

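```bash
python3 - <<'E'
from h import *
C=np.load('pics/w5C.npy');p=cv2.imread('pics/w5.png')[:,:,::-1].astype(int)
m=(p.min(-1)>110)&(C[...,2]>120)&(C[...,2]<145)&(C[...,0]>500)&(abs(C[...,1]-12)<40)
q=C[m];print(len(q),np.median(q[:,2]),[np.round(x,2) for x in cv2.minAreaRect(q[:,:2].astype(np.float32))])
B=(p[...,2]-p[...,0]>60)&(C[...,0]>500)&(C[...,0]<660)&(abs(C[...,1]-80)<150)
k,l,s,c=cv2.connectedComponentsWithStats((B&(C[...,2]>45)&(C[...,2]<75)).astype(np.uint8))
for i in range(1,k):
    if s[i,4]>8:
        q=C[l==i];print('tall',s[i,4],c[i].round(),q.min(0).round(1),q.max(0).round(1),q.mean(0).round(1))
# low ribs mask: print z at rib pixels along x for y near 100..150
for yy in (60,82,116,150):
  mm=B&(C[...,2]<45)&(abs(C[...,1]-yy)<2.5); q=C[mm]; q=q[np.argsort(q[:,0])]
  for lo,hi in((525,560),(590,632)):
    z=q[(q[:,0]>lo)&(q[:,0]<hi)]; print(yy,[ (a.round(0)[0],a.round(0)[2]) for a in z[::3]])
E
```

```text
7263 130.92916381345728 [array([570.5 ,  11.24]), array([63.48, 88.15]), np.float64(89.18)]
tall 530 [364. 172.] [588.8 -30.5  45.1] [620.9 -21.8  71.3] [605.  -25.6  61.3]
tall 419 [395. 173.] [587.7 -53.8  45.1] [620.1 -48.6  71.9] [604.4 -50.3  64.8]
tall 394 [121. 176.] [589.1 183.9  45.2] [624.6 213.9  71.2] [608.5 189.1  60.9]
tall 9 [131. 161.] [618.2 184.6  46.3] [621.6 185.9  49.8] [620.1 185.2  48.1]
tall 204 [ 97. 179.] [591.7 210.2  57.6] [624.9 227.2  71.6] [609.  214.4  68. ]
tall 22 [104. 175.] [606.2 211.2  50.1] [614.8 213.4  66.2] [610.6 212.3  58.3]
tall 14 [108. 187.] [594.7 211.8  51.9] [602.8 214.   58.2] [598.2 212.8  54.4]
tall 395 [132. 240.] [519.  185.2  45.2] [561.1 214.2  72. ] [546.4 189.6  60.7]
tall 84 [361. 229.] [552.4 -28.8  45. ] [557.1 -21.3  71.1] [556.1 -24.9  57.9]
tall 186 [109. 242.] [529.  211.9  52. ] [560.6 218.3  71.6] [546.7 214.7  67.5]
tall 222 [392. 248.] [524.2 -52.5  49.5] [556.5 -47.4  71.8] [542.4 -49.8  68.5]
tall 26 [117. 240.] [536.2 212.7  50.2] [550.4 214.8  59.4] [543.4 213.8  55. ]
tall 15 [142. 245.] [531.9 186.4  45.9] [5
[... 7329 characters left out ...]
np.float64(604.0), np.float64(31.0)), (np.float64(605.0), np.float64(30.0)), (np.float64(606.0), np.float64(29.0)), (np.float64(606.0), np.float64(31.0)), (np.float64(607.0), np.float64(30.0)), (np.float64(607.0), np.float64(31.0)), (np.float64(608.0), np.float64(30.0)), (np.float64(609.0), np.float64(30.0)), (np.float64(609.0), np.float64(31.0)), (np.float64(609.0), np.float64(29.0)), (np.float64(621.0), np.float64(18.0)), (np.float64(623.0), np.float64(36.0)), (np.float64(623.0), np.float64(37.0)), (np.float64(624.0), np.float64(38.0)), (np.float64(625.0), np.float64(37.0)), (np.float64(625.0), np.float64(38.0)), (np.float64(626.0), np.float64(38.0)), (np.float64(627.0), np.float64(36.0))]
```

```bash
python3 - <<'E'
from h import *
a=plan(572.5,14.1,60,-.019-np.pi/2,op=.2)
plan(572.5,14.1,36,-.019-np.pi/2,op=.2,start=a,mx=8)
E
```

```text
[[0.2, [-0.16, -0.15, 3.07], -0.0], [0.2, [-0.17, -0.15, 3.07], -0.0]]
[[0.2, [0.0, 0.0, 0.6], -0.0], [0.2, [0.0, 0.0, 0.6], -0.0], [0.2, [0.0, 0.0, 0.6], -0.0], [0.2, [0.0, 0.0, 0.6], -0.0]]
```

Call:
arm_command --steps '[[0.2,[-0.2,-0.2,3.0],0],[0.2,[-0.1,-0.1,3.0],0],[0.2,[0,0,0],0],[0.2,[0,0,0],0]]'

```text
clock: 11.28
eef_pos: [571.9, 12.7, 61.1]
eef_rot: [3.139, -0.0, -1.592]
wrist_force: [0.2, -0.9, 0.2]
finger_gap: 39.8
```

```bash
python3 - <<'E'
from h import *
s=manip.read_state(); print(s['eef_pos'],s['eef_rot'])
plan(572.5,14.1,36,-.019-np.pi/2,op=.2,mx=8)
E
```

```text
[571.93573236  12.70067669  61.09147243] [ 3.13894781e+00 -4.88955045e-05 -1.59208181e+00]
[[0.2, [-0.04, -0.01, 0.63], -0.001], [0.2, [-0.03, -0.02, 0.62], -0.001], [0.2, [-0.04, -0.01, 0.63], -0.001], [0.2, [-0.03, -0.01, 0.63], -0.001]]
```

Call:
arm_command --steps '[[0.2,[-0.1,0,0.7],0],[0.2,[0,0,0.7],0],[0.2,[0,0,0.6],0],[0.2,[0,0,0.4],0],[0.2,[0,0,0],0]]'

```text
clock: 11.7
eef_pos: [572.4, 14.7, 36.8]
eef_rot: [3.141, 0.0, -1.591]
wrist_force: [-1.6, 0.3, -1.0]
finger_gap: 39.8
```

Call:
arm_command --steps '[[0.2,[0,0,0.2],0],[0.55,[0,0,0],0],[0.55,[0,0,0],0],[0.55,[0,0,0],0]]'

```text
clock: 12.03
eef_pos: [572.9, 14.7, 35.7]
eef_rot: [-3.141, 0.0, -1.591]
wrist_force: [0.4, -0.2, -0.1]
finger_gap: 51.1
```

Call:
arm_command --steps '[[0.55,[0,0,-2],0],[0.55,[0,0,-3],0],[0.55,[0,0,-3],0],[1,[0.5,2,-3],0],[1,[1,3.5,-1],0]]'

```text
clock: 12.45
eef_pos: [519.6, 1.1, 159.5]
eef_rot: [-3.135, -0.0, -1.59]
wrist_force: [0.9, -0.5, -0.2]
finger_gap: 61.8
```

Call:
arm_command --steps '[[1,[1,3.5,-1],0],[1,[0,0,0],0],[1,[0,0,0],0]]'

```text
clock: 12.7
eef_pos: [481.9, -8.8, 166.8]
eef_rot: [-3.139, -0.0, -1.592]
wrist_force: [0.7, -0.9, -0.3]
finger_gap: 81.4
```

```bash
python3 - <<'E'
from h import *
p,d,C,s=wsnap('w6'); print(s['clock'],s['eef_pos'],s['eef_rot'],s['finger_gap']);np.save('pics/w6C.npy',C)
comps(p,C);comps(p,C,(500,640,-20,50))
E
```

```text
12.7 [481.90640806  -8.7500504  166.77519259] [-3.13906662e+00 -1.75945260e-04 -1.59174278e+00] 81.36468872466757
white 226 [465.  43.] z 8.7 mean [ 655.7 -185.1    8.6] [[656.0, -185.7], [77.0, 15.4], 89.5]
white 354 [605. 112.] z 15.8 mean [ 600.  -439.5   15.9] [[600.0, -437.2], [25.7, 78.8], 89.8]
white 987 [574. 208.] z 15.1 mean [ 451.7 -386.3   15. ] [[449.9, -388.1], [89.0, 40.6], 7.5]
red 599 [519.  54.] z 11.6 mean [ 653.6 -264.1   11.4] [[653.9, -268.4], [92.6, 14.5], 89.0]
black 577 [516. 116.] z 11.7 mean [ 573.5 -257.7   11.6] [[573.4, -261.6], [88.5, 13.4], 88.4]
white 8399 [293. 106.] z 36.9 mean [582.1  13.9  36.7] [[580.9, 15.8], [65.7, 118.0], 88.1]
```

View pics/w6.png

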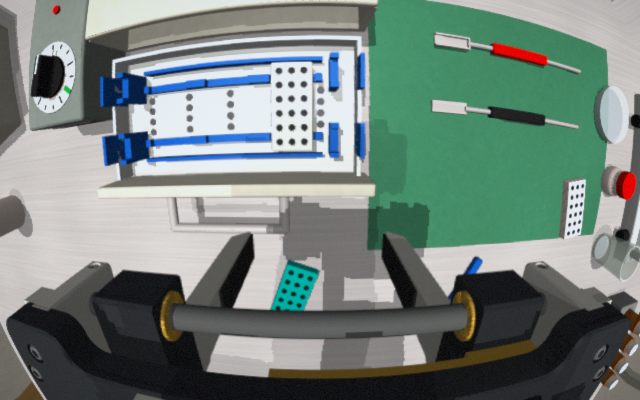

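```bash
python3 - <<'E'
from h import *
C=np.load('pics/w6C.npy')
m=(abs(C[...,2]-45)<4)&(C[...,0]>515)&(C[...,0]<640)&(abs(C[...,1]-14)<35);p=cv2.imread('pics/w6.png').astype(int);m&=(p[...,0]-p[...,2]<40)
q=C[m];print(len(q),np.median(q[:,2]),[np.round(x,2) for x in cv2.minAreaRect(q[:,:2].astype(np.float32))], np.polyfit(q[:,0],q[:,2],1),np.polyfit(q[:,1],q[:,2],1))
a=plan(449.8,-388.4,80,-1.571+.133)
E
```

```text
3801 44.98628424250984 [array([584.74,  14.73]), array([ 69.63, 110.68]), np.float64(89.29)] [1.90452610e-03 4.39071412e+01] [-7.25997293e-04  4.50143911e+01]
[[1, [3.46, 0.23, 0.78], -0.014], [1, [3.45, 0.27, 0.79], -0.014], [1, [3.45, 0.33, 0.78], -0.014], [1, [3.45, 0.37, 0.78], -0.014], [1, [3.44, 0.42, 0.79], -0.014]]
[[1, [3.43, 0.47, 0.78], -0.014], [1, [3.43, 0.51, 0.79], -0.014], [1, [3.42, 0.57, 0.78], -0.014], [1, [3.41, 0.61, 0.78], -0.014], [1, [3.41, 0.66, 0.79], -0.014]]
[[1, [3.39, 0.71, 0.78], -0.014]]
```

Plate 1 is seated: top at z 45.0 and level. Now the second plate.

Call:
arm_command --steps '[[1,[3.4,0.2,0],-0.014],[1,[3.4,0.3,0],-0.014],[1,[3.4,0.3,0.8],-0.014],[1,[3.4,0.4,0.8],-0.014],[1,[3.4,0.4,0.8],-0.014]]'

```text
clock: 13.17
eef_pos: [468.1, -180.2, 140.6]
eef_rot: [3.141, 0.0, -1.52]
wrist_force: [0.2, -0.5, 1.2]
finger_gap: 93.6
```

Call:
arm_command --steps '[[1,[3.4,0.5,0.8],-0.014],[1,[3.4,0.5,0.8],-0.014],[1,[3.4,0.6,1],-0.014],[1,[3.4,0.6,1],-0.014],[1,[3.4,0.7,1],-0.014]]'

```text
clock: 13.58
eef_pos: [452.3, -352.3, 94.0]
eef_rot: [3.141, 0.001, -1.45]
wrist_force: [0.8, 0.6, 0.0]
finger_gap: 94.0
```

Call:
arm_command --steps '[[1,[3.4,0.7,1],-0.014],[1,[0,0,0],0],[1,[0,0,0],0]]'

```text
clock: 13.83
eef_pos: [448.8, -385.9, 83.5]
eef_rot: [3.14, 0.002, -1.439]
wrist_force: [0.0, 0.2, 0.1]
finger_gap: 94.2
```

```bash
python3 - <<'E'
from h import *
p,d,C,s=wsnap('w7'); print(s['clock'],s['eef_pos'],s['eef_rot'],s['finger_gap'])
comps(p,C)
a=plan(449.8,-388.4,40,-1.571+.133)
plan(449.8,-388.4,5,-1.571+.133,start=a,mx=14)
E
```

```text
13.8333 [ 448.83388934 -385.94876292   83.50315086] [ 3.14013494e+00  2.00909002e-03 -1.43898149e+00] 94.2262257816033
white 1916 [408.  44.] z 15.9 mean [ 599.1 -439.7   15.9] [[599.8, -437.6], [24.8, 79.2], 90.0]
white 153 [134.  51.] z 8.5 mean [ 575.9 -199.2    8.4] [[575.9, -199.7], [35.8, 5.3], 87.6]
white 475 [287.  60.] z 8.5 mean [ 571.4 -345.1    8.6] [[571.6, -344.5], [72.5, 5.4], 87.8]
white 4723 [321. 206.] z 15.1 mean [ 453.2 -388.3   15.1] [[450.6, -388.5], [87.0, 40.0], 7.0]
black 1502 [197.  53.] z 11.8 mean [ 573.1 -266.4   11.6] [[573.5, -263.7], [89.3, 14.0], 88.3]
[[1, [0.18, -0.0, 2.21], 0.0], [1, [0.17, -0.01, 2.22], 0.0]]
[[1, [0.0, 0.0, 1.17], 0.0], [1, [0.0, 0.0, 1.16], 0.0], [1, [0.0, 0.0, 1.17], 0.0]]
```

View pics/w7.png

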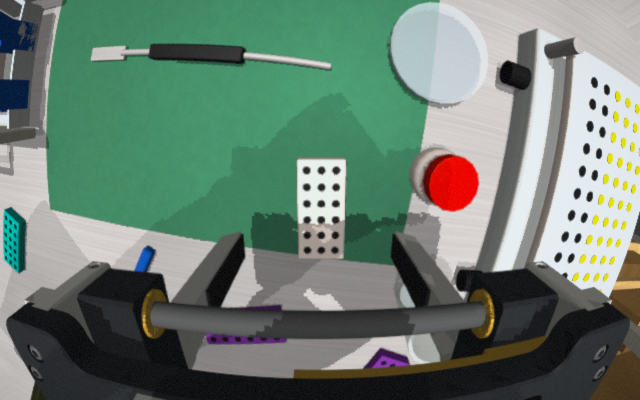

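Call:
arm_command --steps '[[0.7,[0.2,0,2.2],0],[0.7,[0.1,0,2.2],0],[0.7,[0,0,1.2],0],[0.7,[0,0,1.2],0],[0.7,[0,0,0.8],0]]'

```text
clock: 14.3
eef_pos: [449.8, -387.2, 8.6]
eef_rot: [3.141, 0.0, -1.436]
wrist_force: [0.8, -0.1, -0.1]
finger_gap: 66.7
```

Call:
arm_command --steps '[[0.6,[0,0,0.1],0],[0.5,[0,0,0],0],[0.2,[0,0,0],0],[0.2,[0,0,0],0],[0.2,[0,0,0],0]]'

```text
clock: 14.72
eef_pos: [449.8, -388.3, 9.3]
eef_rot: [-3.141, -0.001, -1.437]
wrist_force: [0.6, 0.1, 3.2]
finger_gap: 39.1
```

Call:
arm_command --steps '[[0.2,[0,0,0],0],[0.2,[0,0,0],0],[0.2,[0,0,0],0]]'

```text
clock: 14.97
eef_pos: [449.8, -388.3, 9.3]
eef_rot: [-3.141, -0.001, -1.437]
wrist_force: [0.1, 1.1, 5.6]
finger_gap: 39.3
```

Call:
arm_command --steps '[[0.5,[0,0,0],0],[0.5,[0,0,0.2],0],[0.5,[0,0,0.2],0],[0.5,[0,0,0],0]]'

```text
clock: 15.3
eef_pos: [449.2, -387.7, 3.8]
eef_rot: [3.141, 0.001, -1.437]
wrist_force: [-0.3, 0.2, -0.5]
finger_gap: 46.9
```

Call:
arm_command --steps '[[0.2,[0,0,0],0],[0.2,[0,0,0],0],[0.2,[0,0,0],0],[0.2,[0,0,0],0],[0.2,[0,0,0],0]]'

```text
clock: 15.72
eef_pos: [449.4, -387.9, 4.4]
eef_rot: [3.141, 0.0, -1.437]
wrist_force: [-0.4, 0.3, -0.8]
finger_gap: 39.5
```

```bash
python3 - <<'E'
from h import *
s=manip.read_state()['eef_pos']
a=plan(s[0]+5,s[1]+5,122,op=.2); plan(574,82,122,-.019-np.pi/2,op=.2,start=a)
E
```

```text
[[0.2, [-0.11, -0.14, -2.94], -0.0], [0.2, [-0.1, -0.14, -2.94], -0.0], [0.2, [-0.11, -0.14, -2.94], -0.0], [0.2, [-0.11, -0.14, -2.94], -0.0]]
[[0.2, [-3.18, -1.29, 0.0], 0.011], [0.2, [-3.19, -1.25, 0.0], 0.011], [0.2, [-3.2, -1.22, 0.0], 0.011], [0.2, [-3.22, -1.19, 0.0], 0.011], [0.2, [-3.23, -1.15, 0.0], 0.011]]
[[0.2, [-3.24, -1.11, 0.0], 0.011], [0.2, [-3.26, -1.08, 0.0], 0.011], [0.2, [-3.27, -1.04, 0.0], 0.011], [0.2, [-3.28, -1.0, 0.0], 0.011], [0.2, [-3.28, -0.97, 0.0], 0.011]]
[[0.2, [-3.3, -0.94, 0.0], 0.011], [0.2, [-3.31, -0.89, 0.0], 0.011], [0.2, [-3.32, -0.86, 0.0], 0.011], [0.2, [-3.33, -0.83, 0.0], 0.011]]
```

Call:
arm_command --steps '[[0.2,[0,0,-1.5],0],[0.2,[0,0,-2.5],0],[0.2,[0,0,-3],0],[0.2,[-1,-0.5,-3],0],[0.2,[-2.5,-1,-2],0.011]]'

```text
clock: 16.13
eef_pos: [459.6, -353.1, 127.3]
eef_rot: [-3.14, -0.003, -1.45]
wrist_force: [0.4, 0.2, -0.9]
finger_gap: 39.7
```

Call:
arm_command --steps '[[0.2,[-3.2,-1.2,0],0.011],[0.2,[-3.2,-1.2,0],0.011],[0.2,[-3.2,-1.2,0],0.011],[0.2,[-3.2,-1.2,0],0.011],[0.2,[-3.2,-1.1,0],0.011]]'

```text
clock: 16.55
eef_pos: [502.4, -184.5, 124.6]
eef_rot: [-3.141, -0.0, -1.504]
wrist_force: [0.2, 0.7, -1.0]
finger_gap: 39.3
```

Call:
arm_command --steps '[[0.2,[-3.2,-1.1,0],0.011],[0.2,[-3.2,-1.1,0],0.011],[0.2,[-3.3,-1.0,0],0.011],[0.2,[-3.3,-1.0,0],0.011],[0.2,[-3.3,-1.0,0],0.011]]'

```text
clock: 16.97
eef_pos: [546.8, -19.2, 124.6]
eef_rot: [-3.141, -0.0, -1.559]
wrist_force: [0.3, 0.3, -0.9]
finger_gap: 39.7
```

```bash
python3 - <<'E'
from h import *
s=manip.read_state();print(s['eef_pos'],s['eef_rot'],s['finger_gap'])
plan(574,82,122,-.019-np.pi/2,op=.2)
E
```

```text
[546.8340184  -19.1820841  124.58644318] [-3.14143464e+00 -3.78778880e-05 -1.55855674e+00] 39.74478923180245
[[0.2, [-3.36, -0.95, 0.09], 0.01], [0.2, [-3.37, -0.91, 0.08], 0.01], [0.2, [-3.38, -0.88, 0.09], 0.01]]
```

Call:
arm_command --steps '[[0.2,[-3.3,-0.9,0.1],0.01],[0.2,[-3.3,-0.9,0.1],0.01],[0.2,[-3.3,-0.9,0.1],0.01],[0.2,[0,0,0],0],[0.2,[0,0,0],0]]'

```text
clock: 17.38
eef_pos: [573.4, 79.6, 121.1]
eef_rot: [3.141, -0.0, -1.585]
wrist_force: [0.3, 0.7, -1.2]
finger_gap: 39.5
```

```bash
cat >> h.py <<'E'
def held(p,C,s):
    x,y,z=s['eef_pos']; m=(p.astype(int).min(-1)>100)&(abs(C[...,2]-z-9)<8)&(abs(C[...,0]-x)<70)&(abs(C[...,1]-y)<40)
    q=C[m];print('held',len(q),np.median(q[:,2]),[np.round(t,2) for t in cv2.minAreaRect(q[:,:2].astype(np.float32))])
E
python3 - <<'E'
from h import *
p,d,C,s=wsnap('w8');print(s['clock'],s['eef_pos'],s['eef_rot'],s['finger_gap']);np.save('pics/w8C.npy',C)
held(p,C,s)
plan(574,82,60,-.019-np.pi/2,op=.2)
E
```

```text
17.3833 [573.37553595  79.55200663 121.13292854] [ 3.14113984e+00 -7.42912683e-05 -1.58538489e+00] 39.53663683335162
held 7446 131.9534834367653 [array([574.62,  79.17]), array([62.72, 87.47]), np.float64(88.89)]
[[0.2, [-0.18, -0.03, 3.06], 0.002], [0.2, [-0.18, -0.04, 3.06], 0.002]]
```

View pics/w8.png

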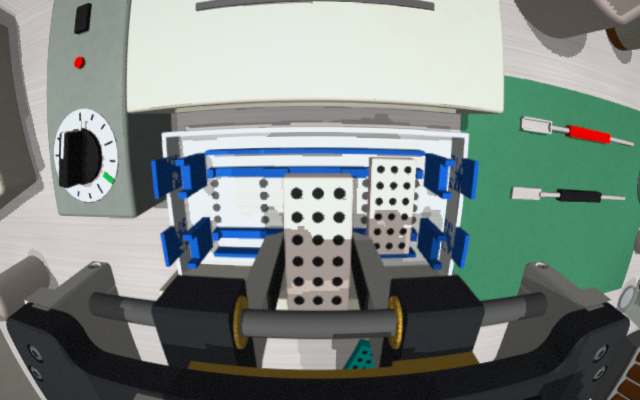

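Call:
arm_command --steps '[[0.2,[-0.1,0,2.8],0.002],[0.2,[-0.1,0,2.8],0.002],[0.2,[0,0,0.5],0],[0.2,[0,0,0],0]]'

```text
clock: 17.77
eef_pos: [572.5, 79.1, 59.2]
eef_rot: [3.138, -0.0, -1.593]
wrist_force: [0.3, -0.7, -1.3]
finger_gap: 39.6
```

```bash
python3 - <<'E'
from h import *
s=manip.read_state();print(s['eef_pos'],s['eef_rot'])
plan(573.3,82,35,-.019-np.pi/2,op=.2,mx=8)
E
```

```text
[572.49727152  79.07393813  59.20491394] [ 3.13823464e+00 -4.07789717e-04 -1.59306924e+00]
[[0.2, [-0.07, -0.02, 0.61], -0.001], [0.2, [-0.08, -0.02, 0.6], -0.001], [0.2, [-0.07, -0.02, 0.61], -0.001], [0.2, [-0.07, -0.01, 0.6], -0.001]]
```

Call:
arm_command --steps '[[0.2,[-0.1,0,0.6],0],[0.2,[-0.1,0,0.6],0],[0.2,[0,0,0.4],0],[0.2,[0,0,0],0],[0.2,[0,0,0],0]]'

```text
clock: 18.18
eef_pos: [573.6, 82.1, 44.7]
eef_rot: [-3.141, 0.0, -1.592]
wrist_force: [0.3, 0.3, -0.9]
finger_gap: 39.3
```

Call:
arm_command --steps '[[0.2,[0,0,0.4],0],[0.2,[0,0,0.4],0],[0.2,[0,0,0.2],0],[0.2,[0,0,0],0]]'

```text
clock: 18.52
eef_pos: [573.7, 82.2, 34.3]
eef_rot: [-3.141, 0.0, -1.592]
wrist_force: [-0.5, 0.1, -0.1]
finger_gap: 39.5
```

Call:
arm_command --steps '[[0.53,[0,0,0],0],[0.53,[0,0,0],0],[0.53,[0,0,0],0],[0.53,[0,0,-2],0],[0.53,[0,0,-3],0]]'

```text
clock: 18.93
eef_pos: [572.0, 82.0, 82.6]
eef_rot: [3.136, -0.0, -1.592]
wrist_force: [1.0, 1.3, 1.1]
finger_gap: 49.7
```

Call:
arm_command --steps '[[0.53,[0,0,-4],0],[0.53,[1,3,-3],0],[0.53,[2,3,-1],0],[0.53,[2,2,-1],0],[0.53,[0,0,0],0]]'

```text
clock: 19.35
eef_pos: [492.0, 32.4, 175.5]
eef_rot: [-3.139, -0.0, -1.593]
wrist_force: [1.1, 0.4, 1.1]
finger_gap: 50.0
```

Call:
arm_command --steps '[[0.53,[0,0,0],0]]'

```text
clock: 19.43
eef_pos: [493.8, 33.8, 174.1]
eef_rot: [-3.14, 0.0, -1.593]
wrist_force: [0.1, 0.3, -0.3]
finger_gap: 50.1
```

```bash
python3 - <<'E'
from h import *
p,d,C,s=wsnap('w9');print(s['clock'],s['eef_pos'],s['eef_rot'],s['finger_gap']);np.save('pics/w9C.npy',C)
comps(p,C)
for y in(14,82):
  m=(abs(C[...,2]-45)<4)&(C[...,0]>535)&(C[...,0]<615)&(abs(C[...,1]-y)<24)
  q=C[m];print(len(q),np.median(q[:,2]),q.min(0),q.max(0), np.polyfit(q[:,0],q[:,2],1),np.polyfit(q[:,1],q[:,2],1))
E
```

```text
19.4333 [493.80537607  33.79848318 174.09589349] [-3.13956094e+00  9.16586249e-05 -1.59327197e+00] 50.11331633793442
white 191 [492.  58.] z 8.8 mean [ 655.6 -184.7    8.7] [[655.5, -184.5], [75.9, 15.2], 87.9]
white 307 [616. 122.] z 15.8 mean [ 600.1 -439.6   15.9] [[599.9, -436.7], [79.9, 26.2], 0.2]
red 509 [540.  68.] z 11.6 mean [ 653.7 -263.1   11.5] [[654.0, -267.3], [90.1, 14.1], 88.7]
black 477 [537. 127.] z 11.7 mean [ 573.5 -257.6   11.7] [[573.4, -261.5], [87.9, 13.5], 88.3]
3134 45.01254749049778 [535.01876319  -6.31908206  42.43995761] [614.96726724  33.99235196  47.45533689] [-2.83948287e-03  4.66404257e+01] [1.29836810e-03 4.49890492e+01]
3123 44.99881684655955 [535.00395588  60.76038681  41.01509554] [614.97995741 102.3945663   47.6752068 ] [-1.40943257e-03  4.57992723e+01] [2.06945940e-03 4.48206987e+01]
```

View pics/w9.png

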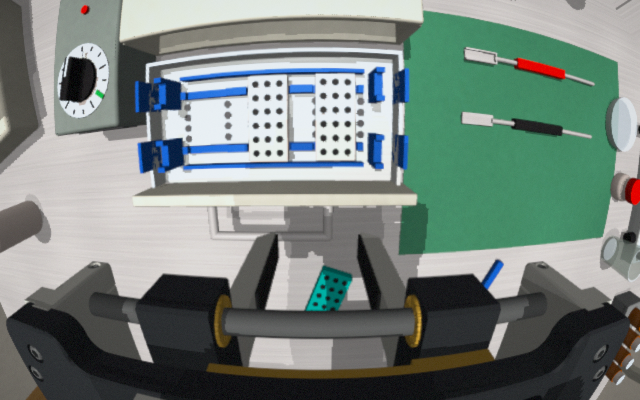

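Both plates lie flat with tops at z 45.0. Next is the spatula (black handle, pixel (537,127)).

```bash
python3 - <<'E'
from h import *
plan(573.3,-263,110,-0.028,op=.5)
E
```

```text
[[0.5, [2.27, -0.66, 0.49], -0.12], [0.5, [2.34, -0.38, 0.49], -0.12], [0.5, [2.36, -0.1, 0.48], -0.12], [0.5, [2.36, 0.18, 0.49], -0.12], [0.5, [2.32, 0.47, 0.49], -0.12]]
[[0.5, [2.25, 0.74, 0.49], -0.12], [0.5, [2.14, 1.0, 0.48], -0.12], [0.5, [2.01, 1.26, 0.49], -0.12], [0.5, [1.84, 1.48, 0.49], -0.12], [0.5, [1.66, 1.69, 0.49], -0.12]]
[[0.5, [1.43, 1.88, 0.49], -0.12], [0.5, [1.2, 2.04, 0.48], -0.12], [0.5, [0.95, 2.17, 0.49], -0.12]]
```

Call:
arm_command --steps '[[0.5,[2.3,-0.7,0.5],-0.12],[0.5,[2.3,-0.4,0.5],-0.12],[0.5,[2.4,-0.1,0.5],-0.12],[0.5,[2.4,0.2,0.5],-0.12],[0.5,[2.3,0.5,0.5],-0.12]]'

```text
clock: 19.9
eef_pos: [525.4, -81.3, 146.8]
eef_rot: [3.141, 0.001, -0.985]
wrist_force: [0.2, -0.1, -1.3]
finger_gap: 46.8
```

Call:
arm_command --steps '[[0.5,[2.2,0.7,0.5],-0.12],[0.5,[2.1,1.0,0.5],-0.12],[0.5,[2.0,1.3,0.5],-0.12],[0.5,[1.8,1.5,0.5],-0.12],[0.5,[1.7,1.7,0.5],-0.12]]'

```text
clock: 20.32
eef_pos: [555.2, -195.1, 121.6]
eef_rot: [-3.141, 0.001, -0.385]
wrist_force: [-0.1, -0.5, 0.1]
finger_gap: 47.2
```

Call:
arm_command --steps '[[0.5,[1.4,1.9,0.5],-0.12],[0.5,[1.2,2.0,0.5],-0.12],[0.5,[1.0,2.2,0.5],-0.12],[0.5,[0,0,0],0],[0.5,[0,0,0],0]]'

```text
clock: 20.73
eef_pos: [573.1, -263.3, 106.1]
eef_rot: [-3.14, 0.002, -0.034]
wrist_force: [0.0, -0.3, -0.3]
finger_gap: 46.8
```

```bash
python3 - <<'E'
from h import *
p,d,C,s=wsnap('w10');print(s['clock'],s['eef_pos'],s['eef_rot'],s['finger_gap']);np.save('pics/w10C.npy',C)
comps(p,C)
E
```

```text
20.7333 [ 573.09748917 -263.27336555  106.13367636] [-3.14038478e+00  2.17433511e-03 -3.37955125e-02] 46.82003982002333
white 465 [407. 119.] z 8.6 mean [ 655.9 -186.     8.5] [[656.5, -184.8], [76.5, 16.2], 89.6]
white 233 [320. 135.] z 8.6 mean [ 575.8 -199.7    8.6] [[576.0, -200.2], [34.9, 6.2], 86.2]
white 264 [320. 282.] z 8.6 mean [ 571.4 -346.2    8.5] [[571.4, -345.0], [71.5, 4.3], 88.3]
white 833 [347. 353.] z 15.8 mean [ 600.2 -439.1   15.8] [[600.7, -437.2], [78.9, 25.5], 0.0]
red 1398 [404. 204.] z 11.6 mean [ 653.7 -265.5   11.5] [[654.3, -268.0], [89.5, 14.6], 88.8]
black 1243 [319. 205.] z 11.8 mean [ 573.5 -263.6   11.8] [[574.3, -262.1], [89.3, 13.4], 87.8]
```

View pics/w10.png

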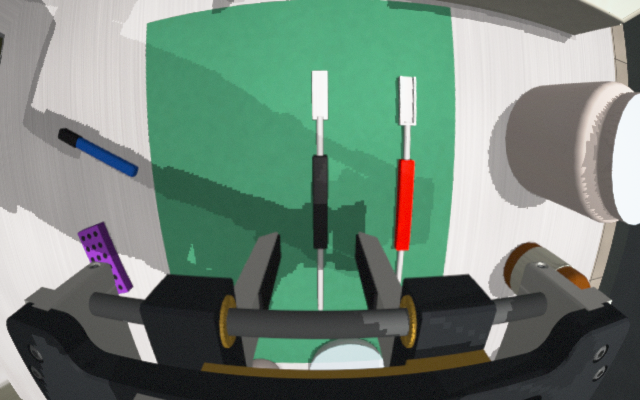

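Call:
arm_command --steps '[[0.4,[0,0,3],0],[0.4,[0,0,2.5],0],[0.4,[0,0,2],0],[0.4,[0,0,1],0],[0.4,[0,0,0],0]]' --force 30

```text
clock: 21.2
eef_pos: [572.2, -261.7, 21.0]
eef_rot: [-3.14, 0.003, -0.032]
wrist_force: [-0.1, 0.6, 0.1]
finger_gap: 37.8
```

```bash
python3 - <<'E'
from h import *
plan(573.5,-262.3,5,-0.031,op=.4,mx=9)
E
```

```text
[[0.4, [0.07, 0.03, 0.8], -0.001], [0.4, [0.06, 0.03, 0.8], -0.001]]
```

Call:
arm_command --steps '[[0.4,[0,0,0.8],0],[0.4,[0,0,0.8],0],[0.4,[0,0,0.1],0],[0.4,[0,0,0],0]]'

```text
clock: 21.53
eef_pos: [572.9, -263.1, 6.1]
eef_rot: [-3.142, 0.0, -0.032]
wrist_force: [-0.5, -0.1, 0.3]
finger_gap: 37.5
```

Call:
arm_command --steps '[[0.05,[0,0,0],0],[0.05,[0,0,0],0],[0.05,[0,0,0],0],[0.05,[0,0,0],0],[0.05,[0,0,0],0]]'

```text
clock: 21.95
eef_pos: [573.1, -263.3, 6.5]
eef_rot: [3.141, -0.001, -0.032]
wrist_force: [1.1, -0.2, 2.2]
finger_gap: 13.3
```

```bash
python3 - <<'E'
from h import *
s=manip.read_state()['eef_pos'];print(s)
a=plan(s[0],s[1],110,op=.05); plan(606.5,81.5,115,-.019,op=.05,start=a)
E
```

```text
[ 573.11190705 -263.28575406    6.50985051]
[[0.05, [0.0, 0.0, -3.45], -0.0], [0.05, [0.0, 0.0, -3.45], -0.0], [0.05, [0.0, 0.0, -3.45], -0.0]]
[[0.05, [0.22, -3.46, -0.05], -0.001], [0.05, [0.23, -3.45, -0.05], -0.001], [0.05, [0.23, -3.46, -0.05], -0.001], [0.05, [0.23, -3.46, -0.05], -0.001], [0.05, [0.24, -3.45, -0.05], -0.001]]
[[0.05, [0.24, -3.46, -0.05], -0.001], [0.05, [0.25, -3.45, -0.05], -0.001], [0.05, [0.24, -3.46, -0.05], -0.001], [0.05, [0.25, -3.45, -0.05], -0.001], [0.05, [0.26, -3.46, -0.05], -0.001]]
```

Call:
arm_command --steps '[[0.25,[0,0,0],0],[0.25,[0,0,0.3],0],[0.25,[0,0,0],0],[0.05,[0,0,0],0],[0.05,[0,0,0],0]]'

```text
clock: 22.37
eef_pos: [572.8, -263.1, 3.0]
eef_rot: [-3.141, 0.0, -0.032]
wrist_force: [-0.1, 0.3, -0.3]
finger_gap: 13.8
```

Call:
arm_command --steps '[[0.05,[0,0,0],0],[0.05,[0,0,0],0],[0.05,[0,0,-0.5],0],[0.05,[0,0,-1.5],0],[0.05,[0,0,-2.5],0]]'

```text
clock: 22.78
eef_pos: [571.7, -262.6, 46.7]
eef_rot: [-3.14, 0.004, -0.032]
wrist_force: [-1.0, 0.1, -0.0]
finger_gap: 13.4
```

Call:
arm_command --steps '[[0.05,[0,0,-3.5],0],[0.05,[0,-1,-2.5],0],[0.05,[0.2,-2.5,-0.5],0],[0.05,[0.2,-3.4,0],0],[0.05,[0.2,-3.4,0],0]]'

```text
clock: 23.2
eef_pos: [582.3, -159.8, 114.3]
eef_rot: [3.141, -0.002, -0.033]
wrist_force: [-0.1, 0.2, -0.5]
finger_gap: 13.6
```

Call:
arm_command --steps '[[0.05,[0.2,-3.4,0],0],[0.05,[0.2,-3.4,0],0],[0.05,[0.2,-3.4,0],0],[0.05,[0.2,-3.4,0],0],[0.05,[0.2,-3.4,0],0]]'

```text
clock: 23.62
eef_pos: [597.5, 10.9, 113.7]
eef_rot: [-3.142, -0.0, -0.032]
wrist_force: [0.9, -0.1, -1.3]
finger_gap: 13.2
```

```bash
python3 - <<'E'
from h import *
s=manip.read_state();print(s['eef_pos'],s['finger_gap'])
plan(606.5,81.5,118,-.019,op=.05)
E
```

```text
[597.54517955  10.86494561 113.70144384] 13.183258584032806
[[0.05, [0.33, -3.54, -0.21], -0.007], [0.05, [0.36, -3.55, -0.22], -0.007]]
```

Call:
arm_command --steps '[[0.05,[0.3,-3.4,0],-0.007],[0.05,[0.3,-3.3,0],-0.007],[0.05,[0,0,0],0],[0.05,[0,0,0],0],[0.05,[0,0,0],0]]'

```text
clock: 24.03
eef_pos: [605.5, 75.7, 113.3]
eef_rot: [3.141, -0.0, -0.018]
wrist_force: [0.7, -0.0, -0.7]
finger_gap: 13.8
```

```bash
python3 - <<'E'
from h import *
p,d,C,s=wsnap('w11');print(s['clock'],s['eef_pos'],s['eef_rot'],s['finger_gap']);np.save('pics/w11C.npy',C)
p=p.astype(int);z=s['eef_pos'][2]
m=(abs(C[...,2]-z-6)<25)&(abs(C[...,0]-606)<12)&(abs(C[...,1]-82)<140)
q=C[m]
for lo in range(-50,215,15):
    t=q[(q[:,1]>lo)&(q[:,1]<lo+15)]
    if len(t)>5: print(lo,len(t),t[:,0].min().round(1),t[:,0].max().round(1),np.median(t[:,0]).round(1),np.median(t[:,2]).round(1),t[:,1].max().round(1),t[:,1].min().round(1))
E
```

```text
24.0333 [605.4747147  75.6692424 113.3315093] [ 3.14144238e+00 -9.53899488e-05 -1.78983183e-02] 13.818462191821451
-35 44 599.8 604.6 602.2 118.7 -20.1 -28.5
-20 120 600.0 606.3 603.1 118.4 -5.0 -19.9
-5 86 599.7 606.3 603.1 118.6 4.7 -4.8
25 209 596.7 610.6 603.4 122.1 39.9 31.9
40 430 597.0 610.7 604.2 122.3 55.0 40.0
55 473 597.5 611.2 604.0 122.2 70.0 55.0
70 945 594.1 618.0 606.0 122.7 85.0 70.0
85 624 594.0 617.6 604.5 122.3 100.0 85.0
100 613 598.2 611.7 604.9 122.2 115.0 100.0
115 459 598.5 612.0 605.1 121.2 129.9 115.0
130 259 602.9 608.2 605.4 118.8 145.0 130.2
145 443 598.9 612.4 605.7 117.2 160.0 145.0
160 670 598.9 613.3 605.9 116.3 174.9 160.1
175 650 599.3 613.5 606.6 116.3 190.0 175.0
190 317 600.1 613.2 606.4 116.3 198.3 190.0
```

View pics/w11.png

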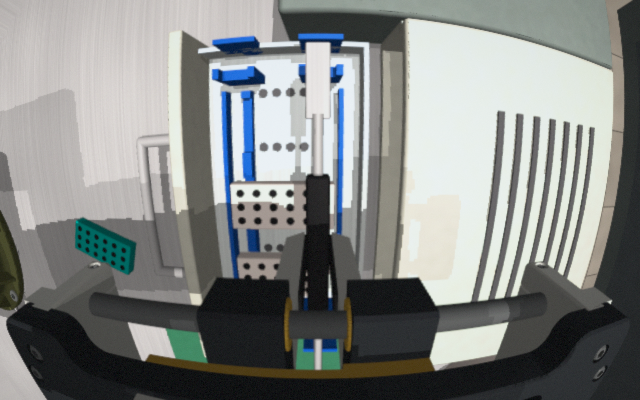

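```bash
python3 - <<'E'
from h import *
s=manip.read_state()['eef_pos']
plan(s[0]+2.2,s[1]+5.2,80,-.019,op=.05,mx=15)
E
```

```text
[[0.05, [0.07, -0.17, 1.11], 0.0], [0.05, [0.07, -0.18, 1.11], 0.0], [0.05, [0.07, -0.17, 1.11], 0.0]]
```

Call:
arm_command --steps '[[0.05,[0.1,-0.3,0.9],0],[0.05,[0.1,-0.2,1.1],0],[0.05,[0,0,1.0],0],[0.05,[0,0,0],0],[0.05,[0,0,0],0]]'

```text
clock: 24.5
eef_pos: [607.1, 80.7, 82.0]
eef_rot: [3.141, 0.002, -0.018]
wrist_force: [0.4, 0.4, -1.0]
finger_gap: 13.3
```

```bash
python3 - <<'E'
from h import *
p,d,C,s=wsnap('w12');print(s['eef_pos'],s['finger_gap']);np.save('pics/w12C.npy',C)
p=p.astype(int)
z=s['eef_pos'][2]
for lo in (-20,100,130,180,190):
    m=(abs(C[...,2]-z-6)<8)&(abs(C[...,0]-606)<14)&(C[...,1]>lo)&(C[...,1]<lo+15)&~(p[...,2]-p[...,0]>60)
    t=C[m]
    if len(t):print(lo,len(t),t[:,0].min(),t[:,0].max(),np.median(t[:,0]),np.median(t[:,2]),t[:,1].max())
B=(p[...,2]-p[...,0]>60)&(C[...,2]>52)&(C[...,2]<80)
for y0,y1 in((180,200),(205,225)):
  for x0,x1 in((515,570),(580,635)):
    q=C[B&(C[...,1]>y0)&(C[...,1]<y1)&(C[...,0]>x0)&(C[...,0]<x1)]; print(y0,len(q),np.percentile(q,[1,50,99],axis=0).round(1).tolist())
E
```

```text
[607.1360319   80.67147573  81.96697016] 13.331585094219982
-20 102 601.5117397701632 607.8152412322488 604.0681275840184 87.31076955624792 -5.095576952938828
100 598 599.7883338274914 613.3273601288982 606.8023294881208 90.93514018417935 114.99464808360004
130 266 604.487230224987 609.8364870771743 607.1813718476753 87.46482150093912 144.99528325069926
180 640 600.9453819179868 615.2114723853794 607.9321793939118 84.89615309833653 194.99887275236182
190 523 601.7040160859982 615.2114723853794 608.4528760913682 84.92485410745422 203.38937451981056
180 677 [[528.9, 186.2, 54.0], [544.3, 190.0, 59.8], [560.9, 194.6, 71.3]]
180 357 [[593.1, 185.2, 54.9], [616.8, 188.9, 69.3], [624.2, 193.4, 71.2]]
205 412 [[529.7, 213.1, 54.2], [546.8, 214.8, 69.7], [561.4, 217.8, 71.5]]
205 411 [[593.5, 212.0, 53.1], [608.8, 213.6, 69.7], [624.7, 216.3, 71.4]]
```

View pics/w12.png

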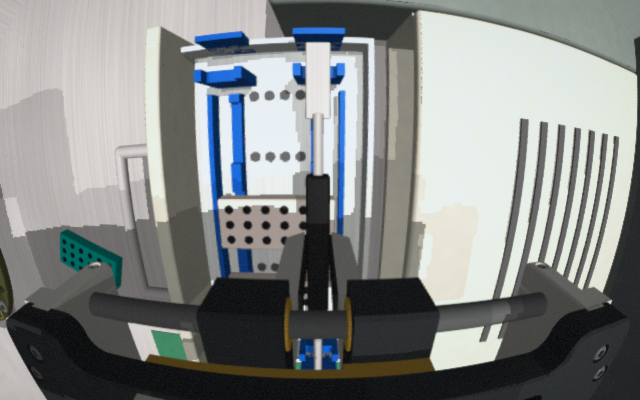

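Call:
arm_command --steps '[[0.05,[0,0,0.7],0],[0.05,[0,0,0.7],0],[0.05,[0,0,0.5],0],[0.05,[0,0,0.3],0],[0.05,[0,0,0],0]]'

```text
clock: 24.97
eef_pos: [607.2, 80.9, 60.1]
eef_rot: [3.141, 0.001, -0.018]
wrist_force: [-0.2, 0.3, 0.0]
finger_gap: 13.4
```

Call:
arm_command --steps '[[0.05,[0,0,0.1],0],[0.3,[0,0,0],0],[0.3,[0,0,0],0],[0.3,[0,0,0],0],[0.3,[0,0,0],0]]'

```text
clock: 25.38
eef_pos: [607.7, 80.9, 60.4]
eef_rot: [-3.142, -0.0, -0.018]
wrist_force: [0.6, 0.4, -0.3]
finger_gap: 28.0
```

Call:
arm_command --steps '[[0.3,[0,0,-1.5],0],[0.3,[0,0,-3],0],[0.3,[0,0,-3.5],0],[0.3,[-1,2,-2],0],[0.3,[-1,3.5,-1],0]]'

```text
clock: 25.8
eef_pos: [587.4, 27.9, 173.5]
eef_rot: [-3.141, -0.005, -0.015]
wrist_force: [0.9, 0.2, 0.2]
finger_gap: 28.2
```

Call:
arm_command --steps '[[0.3,[-0.5,2,0],0],[0.3,[0,0,0],0],[0.3,[0,0,0],0]]'

```text
clock: 26.05
eef_pos: [581.3, 5.8, 170.4]
eef_rot: [-3.141, -0.001, -0.02]
wrist_force: [0.0, 0.2, -0.1]
finger_gap: 28.1
```

```bash
cat >> h.py <<'E'
def toolprof(p,C,xc,w=14,y0=-55,y1=220,zl=50):
    p=p.astype(int)
    for lo in range(y0,y1,15):
        m=(C[...,2]>zl)&(C[...,2]<75)&(abs(C[...,0]-xc)<w)&(C[...,1]>lo)&(C[...,1]<lo+15)&~(p[...,2]-p[...,0]>50)
        t=C[m]
        if len(t)>5:print(lo,len(t),'x',t[:,0].min().round(1),t[:,0].max().round(1),'z',np.median(t[:,2]).round(1),'y',t[:,1].min().round(1),t[:,1].max().round(1))
E
python3 - <<'E'
from h import *
p,d,C,s=wsnap('w13');print(s['clock'],s['eef_pos'],s['eef_rot'],s['finger_gap']);np.save('pics/w13C.npy',C)
toolprof(p,C,607); comps(p,C)
E
```

```text
26.05 [581.25270436   5.81263321 170.44032211] [-3.14148654e+00 -5.24243248e-04 -1.97351678e-02] 28.147611377972023
-40 30 x 594.9 619.7 z 63.2 y -35.5 -25.4
-25 103 x 601.4 620.1 z 64.3 y -24.8 -10.0
-10 88 x 602.5 607.7 z 64.2 y -9.9 4.9
5 92 x 602.5 607.5 z 64.4 y 5.1 19.7
20 95 x 602.5 607.4 z 64.3 y 20.3 35.0
35 220 x 598.7 612.9 z 67.7 y 35.1 49.7
50 257 x 598.8 612.9 z 67.6 y 50.2 65.0
65 268 x 599.0 612.9 z 67.8 y 65.0 79.7
80 265 x 599.3 614.0 z 67.7 y 80.6 94.6
95 267 x 599.8 613.2 z 67.7 y 95.1 110.0
110 250 x 600.6 614.5 z 67.7 y 110.1 125.0
125 109 x 603.6 613.8 z 64.4 y 125.3 139.6
140 98 x 604.5 610.0 z 64.4 y 140.3 154.9
155 194 x 601.2 614.4 z 62.2 y 155.2 170.0
170 216 x 601.5 616.2 z 61.9 y 170.1 185.0
185 207 x 593.5 617.8 z 61.8 y 185.0 199.8
200 14 x 602.3 615.6 z 61.6 y 200.0 201.2
```

View pics/w13.png

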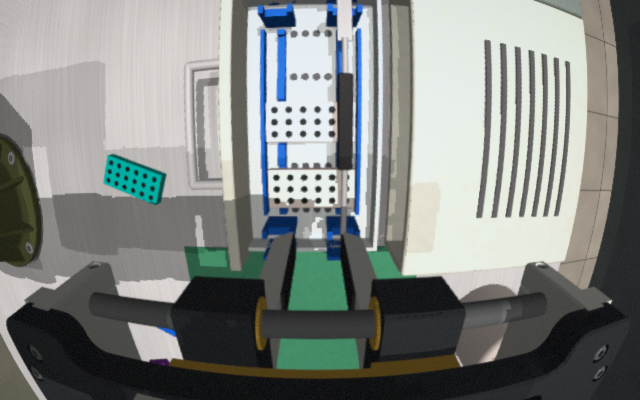

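```bash
python3 - <<'E'
from h import *
C=np.load('pics/w10C.npy')
for u,v in[(515,150),(520,190),(540,200),(560,130),(590,90),(590,210),(620,160),(515,260),(540,265),(580,290)]: print(u,v,C[v,u].round(1))
C=cloud('top',np.load('pics/top1.npy'))
for u,v in[(384,122),(384,135),(383,143),(372,130),(396,130),(421,128),(421,140)]: print(u,v,C[v,u].round(1))
plan(645,-267,130,-0.022,op=.4)
E
```

```text
515 150 [ 768.2 -211.3   20.6]
520 190 [ 796.3 -257.4   -1.6]
540 200 [ 8.289e+02 -2.695e+02 -5.000e-01]
560 130 [ 768.  -187.1   86.8]
590 90 [ 790.6 -151.8  101.7]
590 210 [ 790.3 -247.   112.4]
620 160 [ 786.6 -202.4  139.9]
515 260 [ 791.9 -334.1   15.7]
540 265 [ 650.7 -233.3  207.1]
580 290 [ 652.3 -232.5  227.5]
384 122 [ 832.7 -201.9  130.6]
384 135 [ 778.9 -199.4  134.3]
383 143 [ 766.4 -200.6   80.4]
372 130 [ 804.2 -155.8  122.8]
396 130 [ 802.3 -247.1  123.7]
421 128 [ 807.7 -342.1  126.5]
421 140 [ 783.9 -352.5   59.4]
[[0.4, [0.86, 3.41, 0.5], 0.0], [0.4, [0.86, 3.4, 0.5], 0.0], [0.4, [0.86, 3.41, 0.5], 0.0], [0.4, [0.86, 3.4, 0.51], 0.0], [0.4, [0.86, 3.41, 0.5], 0.0]]
[[0.4, [0.85, 3.4, 0.5], 0.0], [0.4, [0.86, 3.41, 0.5], 0.0], [0.4, [0.86, 3.4, 0.5], 0.0]]
```

Spatula sits level in the back notches (handle top 67.7). Next is the scoop (red handle). The jar front at x≈766 leaves about 24 mm beside the gripper body.

Call:
arm_command --steps '[[0.4,[0.9,3.4,0],0],[0.4,[0.9,3.4,0],0],[0.4,[0.9,3.4,0],0],[0.4,[0.9,3.4,0],0],[0.4,[0.9,3.4,0],0]]'

```text
clock: 26.52
eef_pos: [623.9, -164.6, 169.6]
eef_rot: [-3.141, 0.0, -0.016]
wrist_force: [0.8, 0.8, 0.5]
finger_gap: 37.6
```

Call:
arm_command --steps '[[0.4,[0.9,3.4,1],0],[0.4,[0.9,3.4,2],0],[0.4,[0.9,3.4,2],0],[0.4,[0,0,1],0],[0.4,[0,0,0],0]]'

```text
clock: 26.93
eef_pos: [647.6, -266.6, 105.7]
eef_rot: [-3.139, 0.005, -0.019]
wrist_force: [-0.8, -0.2, -0.7]
finger_gap: 37.6
```

Call:
arm_command --steps '[[0.4,[0,0,0],0],[0.4,[0,0,0],0]]'

```text
clock: 27.1
eef_pos: [649.2, -265.3, 111.3]
eef_rot: [3.141, -0.001, -0.016]
wrist_force: [0.6, -0.4, 1.0]
finger_gap: 37.6
```

```bash
python3 - <<'E'
from h import *
p,d,C,s=wsnap('w14');print(s['clock'],s['eef_pos'],s['eef_rot'],s['finger_gap']);np.save('pics/w14C.npy',C)
comps(p,C)
a=plan(653.8,-267.5,30,-0.022,op=.4)
E
```

```text
27.1 [ 649.15692336 -265.25730417  111.25069734] [ 3.14127094e+00 -1.16313906e-03 -1.62194438e-02] 37.57292142098654
white 441 [325. 119.] z 8.9 mean [ 656.2 -187.8    8.7] [[656.6, -184.5], [75.7, 15.2], 89.0]
white 201 [324. 283.] z 8.5 mean [ 653.  -353.2    8.5] [[653.1, -350.1], [70.3, 3.9], 88.6]
white 577 [287. 349.] z 16.0 mean [ 609.1 -439.    16. ] [[612.0, -437.8], [24.5, 55.6], 89.6]
red 1328 [325. 203.] z 11.8 mean [ 654.7 -265.    11.8] [[655.0, -267.6], [89.1, 13.1], 89.1]
[[0.4, [0.15, 0.07, 2.72], 0.002], [0.4, [0.16, 0.06, 2.73], 0.002], [0.4, [0.15, 0.07, 2.72], 0.002]]
```

View pics/w14.png

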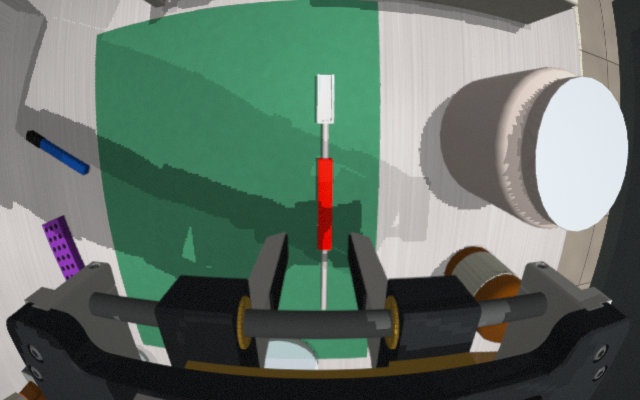

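Call:
arm_command --steps '[[0.4,[0.2,0.1,2.8],0.002],[0.4,[0.2,0.1,2.8],0.002],[0.4,[0.1,0,2.2],0],[0.4,[0,0,1],0],[0.4,[0,0,0],0]]'

```text
clock: 27.57
eef_pos: [652.8, -267.7, 20.7]
eef_rot: [-3.141, 0.002, -0.021]
wrist_force: [-0.5, -0.1, 0.5]
finger_gap: 37.9
```

```bash
python3 - <<'E'
from h import *
s=manip.read_state();print(s['eef_pos'],s['eef_rot'])
plan(654.6,-267.6,4,-0.02,op=.4,mx=9)
E
```

```text
[ 652.81949349 -267.68386962   20.70208008] [-3.14050327e+00  2.34307332e-03 -2.09038257e-02]
[[0.4, [0.09, -0.01, 0.84], -0.0], [0.4, [0.09, -0.0, 0.83], -0.0]]
```

Call:
arm_command --steps '[[0.4,[0.1,0,0.8],0],[0.4,[0,0,0.8],0],[0.4,[0,0,0.2],0],[0.4,[0,0,0],0]]'

```text
clock: 27.9
eef_pos: [654.3, -268.9, 4.1]
eef_rot: [-3.142, 0.0, -0.022]
wrist_force: [0.5, -0.5, 0.0]
finger_gap: 37.4
```

Call:
arm_command --steps '[[0.05,[0,0,0.1],0],[0.05,[0,0,0],0],[0.05,[0,0,0],0],[0.05,[0,0,0],0],[0.05,[0,0,0],0]]'

```text
clock: 28.32
eef_pos: [654.5, -269.1, 3.5]
eef_rot: [3.141, -0.001, -0.022]
wrist_force: [-0.1, 0.3, 1.4]
finger_gap: 13.7
```

Call:
arm_command --steps '[[0.05,[0,0,-0.5],0],[0.05,[0,0,-1.5],0],[0.05,[0,0,-2.5],0],[0.05,[-0.5,0,-3.5],0],[0.05,[-1,-1,-2.5],0]]'

```text
clock: 28.73
eef_pos: [640.0, -259.9, 111.9]
eef_rot: [3.14, -0.003, -0.023]
wrist_force: [0.7, -0.5, 0.0]
finger_gap: 13.5
```

```bash
python3 - <<'E'
from h import *
s=manip.read_state();print(s['eef_pos'],s['eef_rot'],s['finger_gap'])
plan(542,80,118,-0.019,op=.05)
E
```

```text
[ 639.99285049 -259.88944105  111.85846106] [ 3.14027772e+00 -2.51731835e-03 -2.29766511e-02] 13.536173562474975
[[0.05, [-1.06, -3.38, -0.06], -0.0], [0.05, [-1.06, -3.37, -0.06], -0.0], [0.05, [-1.05, -3.38, -0.06], -0.0], [0.05, [-1.06, -3.37, -0.07], -0.0], [0.05, [-1.06, -3.38, -0.06], -0.0]]
[[0.05, [-1.06, -3.37, -0.06], -0.0], [0.05, [-1.05, -3.38, -0.06], -0.0], [0.05, [-1.06, -3.37, -0.06], -0.0], [0.05, [-1.06, -3.38, -0.06], -0.0], [0.05, [-1.06, -3.37, -0.06], -0.0]]
```

Call:
arm_command --steps '[[0.05,[-1.0,-3.3,-0.2],0],[0.05,[-1.0,-3.3,-0.2],0],[0.05,[-1.0,-3.3,-0.1],0],[0.05,[-1.1,-3.4,-0.1],0],[0.05,[-1.1,-3.4,0],0]]'

```text
clock: 29.15
eef_pos: [590.7, -89.2, 115.8]
eef_rot: [3.141, -0.002, -0.022]
wrist_force: [0.7, 0.7, -0.8]
finger_gap: 13.7
```

Call:
arm_command --steps '[[0.05,[-1.1,-3.4,0],0],[0.05,[-1.0,-3.4,0],0],[0.05,[-1.1,-3.4,0],0],[0.05,[-1.0,-3.3,0],0],[0.05,[-1.0,-3.0,0],0]]'

```text
clock: 29.57
eef_pos: [542.3, 77.4, 115.6]
eef_rot: [-3.141, -0.001, -0.022]
wrist_force: [0.9, -0.1, -1.1]
finger_gap: 13.6
```

Call:
arm_command --steps '[[0.05,[0,0,0],0],[0.05,[0,0,0],0],[0.05,[0,0,0],0]]'

```text
clock: 29.82
eef_pos: [543.2, 75.2, 115.1]
eef_rot: [3.142, -0.001, -0.022]
wrist_force: [-0.2, 0.4, -1.1]
finger_gap: 13.8
```

```bash
cat >> h.py <<'E'
def heldtool(p,C,s,xc):
    p=p.astype(int);z=s['eef_pos'][2]
    for lo in (-35,-20,100,130,150,170,185,195):
        m=(abs(C[...,2]-z-6)<9)&(abs(C[...,0]-xc)<14)&(C[...,1]>lo)&(C[...,1]<lo+15)&~(p[...,2]-p[...,0]>60)
        t=C[m]
        if len(t)>4:print(lo,len(t),'x',t[:,0].min().round(1),t[:,0].max().round(1),np.median(t[:,0]).round(1),'z',np.median(t[:,2]).round(1),'y',t[:,1].max().round(1))
E
python3 - <<'E'
from h import *
p,d,C,s=wsnap('w15');print(s['clock'],s['eef_pos'],s['eef_rot'],s['finger_gap']);np.save('pics/w15C.npy',C)
heldtool(p,C,s,541)
E
```

```text
29.8167 [543.24675424  75.21738225 115.08120297] [ 3.14154896e+00 -1.18648489e-03 -2.18012106e-02] 13.757450744519806
-35 52 x 537.2 541.9 539.6 z 120.0 y -20.1
-20 100 x 537.5 543.7 539.9 z 120.0 y -5.2
100 612 x 536.1 549.6 543.1 z 123.4 y 115.0
130 259 x 540.9 546.3 543.5 z 120.1 y 144.6
150 607 x 536.6 551.7 544.2 z 119.1 y 165.0
170 718 x 536.8 552.1 544.6 z 117.5 y 185.0
185 571 x 537.2 552.3 545.0 z 117.3 y 198.3
195 124 x 538.0 551.9 544.6 z 117.3 y 198.3
```

View pics/w15.png

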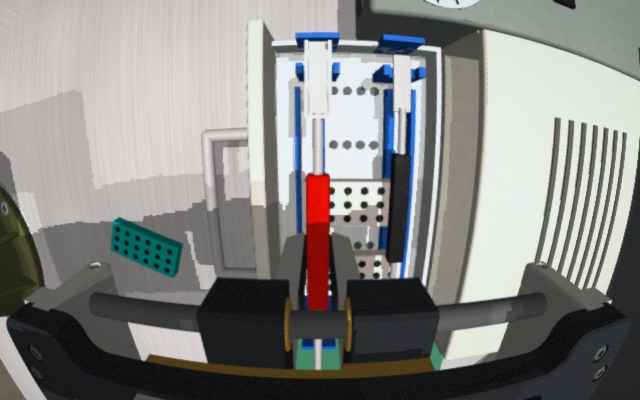

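Call:
arm_command --steps '[[0.05,[0,-0.3,1.0],0],[0.05,[0,-0.3,1.2],0],[0.05,[0,0,1.0],0],[0.05,[0,0,0.2],0],[0.05,[0,0,0],0]]'

```text
clock: 30.28
eef_pos: [542.4, 81.3, 78.6]
eef_rot: [3.141, 0.003, -0.022]
wrist_force: [-0.1, 0.7, 0.5]
finger_gap: 13.8
```

```bash
python3 - <<'E'
from h import *
p,d,C,s=wsnap('w16');print(s['clock'],s['eef_pos'],s['eef_rot'],s['finger_gap'])
heldtool(p,C,s,543)
E
```

```text
30.2833 [542.39641543  81.32418927  78.64437321] [ 3.14130370e+00  2.53679090e-03 -2.22357911e-02] 13.817447538483329
-35 13 x 536.2 541.0 537.9 z 83.2 y -20.0
-20 96 x 536.4 541.2 538.9 z 83.6 y -5.3
100 592 x 535.1 548.7 542.0 z 87.0 y 115.0
130 264 x 539.9 545.3 542.8 z 83.5 y 144.9
150 429 x 536.2 550.2 543.2 z 83.6 y 165.0
170 724 x 535.9 551.2 543.4 z 81.1 y 185.0
185 701 x 536.2 551.5 544.0 z 80.9 y 200.0
195 393 x 537.0 551.5 544.2 z 80.9 y 204.2
```

View pics/w16.png

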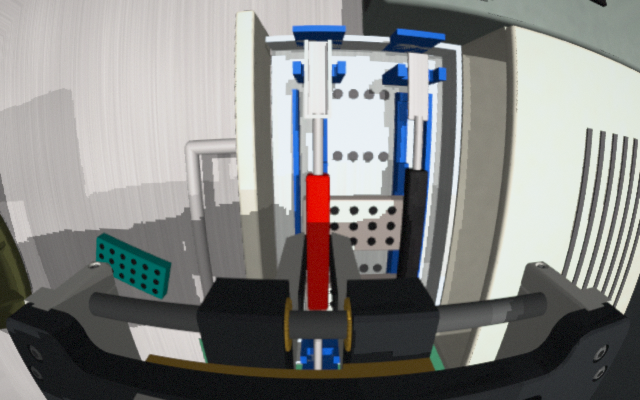

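Call:
arm_command --steps '[[0.05,[0.1,0,0.6],0],[0.05,[0,0,0.6],0],[0.05,[0,0,0.4],0],[0.05,[0,0,0.3],0],[0.05,[0,0,0],0]]'

```text
clock: 30.75
eef_pos: [543.6, 81.5, 60.3]
eef_rot: [3.141, 0.001, -0.022]
wrist_force: [0.0, 0.1, -1.3]
finger_gap: 13.5
```

Call:
arm_command --steps '[[0.05,[0,0,0],0],[0.05,[0,0,0],0]]'

```text
clock: 30.92
eef_pos: [544.1, 81.6, 61.3]
eef_rot: [-3.142, -0.0, -0.022]
wrist_force: [0.3, 0.2, -1.6]
finger_gap: 13.4
```

Call:
arm_command --steps '[[0.05,[0,0,0.2],0],[0.05,[0,0,0],0],[0.3,[0,0,0],0],[0.3,[0,0,0],0],[0.3,[0,0,0],0]]'

```text
clock: 31.33
eef_pos: [544.0, 81.5, 59.1]
eef_rot: [3.142, 0.0, -0.022]
wrist_force: [-0.2, -0.1, 0.1]
finger_gap: 27.6
```

Call:
arm_command --steps '[[0.3,[0,0,-1.5],0],[0.3,[0,0,-3],0],[0.3,[0,0,-3.5],0],[0.3,[-1,1,-2],0],[0.3,[-2,2,-1],0]]'

```text
clock: 31.75
eef_pos: [514.7, 53.0, 172.0]
eef_rot: [-3.141, -0.004, -0.02]
wrist_force: [0.4, -0.4, 1.0]
finger_gap: 28.4
```

Call:
arm_command --steps '[[0.38,[-2,3,0],0],[0.38,[-2,0,0],0],[0.38,[0,0,0],0],[0.38,[0,0,0],0]]'

```text
clock: 32.08
eef_pos: [472.6, 22.9, 169.6]
eef_rot: [-3.142, -0.001, -0.023]
wrist_force: [-0.1, 0.6, 0.2]
finger_gap: 35.5
```

```bash
python3 - <<'E'
from h import *
p,d,C,s=wsnap('w17');print(s['clock'],s['eef_pos'],s['eef_rot'],s['finger_gap']);np.save('pics/w17C.npy',C)
toolprof(p,C,543);print();toolprof(p,C,607)
m=(abs(C[...,2]-45)<4)&(C[...,0]>560)&(C[...,0]<592)
for y in(14,82,150): q=C[m&(abs(C[...,1]-y)<18)];print(y,len(q),len(q) and np.median(q[:,2]))
for yy in(0,80,160):
    mm=(abs(C[...,2]-78)<4)&(abs(C[...,1]-yy)<4)&(C[...,0]<530); x=C[mm]; print('panel',len(x),x[:,0].min(),x[:,0].max())
E
```

```text
32.0833 [472.5897993   22.93673156 169.61083082] [-3.14156963e+00 -9.64560116e-04 -2.25722606e-02] 35.49679693414909
-55 8 x 535.1 556.6 z 57.9 y -49.2 -47.8
-40 56 x 538.1 552.0 z 63.9 y -34.6 -25.1
-25 86 x 537.7 556.1 z 64.2 y -24.9 -10.2
-10 83 x 537.8 543.7 z 64.1 y -10.0 4.7
5 73 x 538.9 544.0 z 64.3 y 5.5 19.9
20 88 x 538.8 545.0 z 64.1 y 20.2 34.9
35 201 x 534.7 549.1 z 67.5 y 35.1 50.0
50 255 x 535.3 548.9 z 67.6 y 50.1 64.9
65 255 x 535.7 549.7 z 67.6 y 65.1 79.7
80 265 x 535.4 550.7 z 67.4 y 80.1 95.0
95 270 x 536.1 550.5 z 67.6 y 95.0 110.0
110 267 x 536.1 550.4 z 67.6 y 110.0 125.0
125 109 x 537.1 550.1 z 64.9 y 125.1 139.6
140 94 x 541.8 547.2 z 64.2 y 140.3 154.9
155 210 x 537.0 552.8 z 63.4 y 155.8 170.0
170 255 x 537.0 552.8 z 61.8 y 170.0 185.0
185 258 x 529.0 556.8 z 61.8 y 185.1 200.0
200 81 x 529.7 555.2 z 61.8 y 200.0 214.3

-55 7 x 618.2 619.9 z 55.9 y -49.5 -48.7
-40 54 x 600.9 616.0 z 63.9 y -36.2 -25.2
-25 87 x 601.0 620.8 z 63.7 y -24.6 -10.1
-10 70 x 601.8 607.7 z 63.9 y -9.8 4.8
5 80 x 602.0 608.0 z 63.8 y 5.1 19.9
20 80 x 602.1 608.0 z 64.0 y 20.0 34.5
35 199 x 598.5 612.7 z 67.4 y 35.0 50.0
50 233 x 598.1 612.6 z 67.4 y 50.0 65.0
65 247 x 598.5 613.2 z 67.5 y 65.0 80.0
80 238 x 598.6 614.1 z 67.4 y 80.0 94.9
95 249 x 599.0 613.8 z 67.4 y 95.0 110.0
110 241 x 599.2 614.8 z 67.3 y 110.1 125.0
125 93 x 600.4 612.4 z 64.1 y 125.0 139.8
140 86 x 604.2 609.6 z 64.2 y 140.5 154.9
155 163 x 600.1 615.1 z 61.9 y 155.1 170.0
170 186 x 600.2 615.5 z 61.7 y 170.0 185.0
185 183 x 601.5 620.2 z 61.6 y 185.0 199.9
200 47 x 598.3 620.2 z 61.5 y 200.1 213.1
215 151 x 593.0 620.9 z 57.8 y 215.7 227.5
14 923 44.89215981346351
82 1022 44.914732793718734
150 0 0
panel 125 74.75541556319229 502.3413347995265
panel 152 31.004774239596827 504.01280715082646
panel 121 493.3254686402057 505.47736830520563
```

View pics/w17.png

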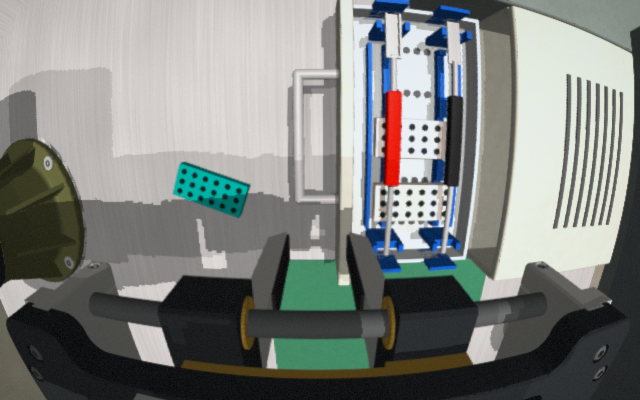

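All four parts are seated: handle tops are about 67.5, shanks lie in the notches, and plate tops are at 44.9. Next is shutting the drawer by its handle.

```bash
python3 - <<'E'
from h import *
snap('top','top2'); i=cv2.imread('pics/top2.png');cv2.imwrite('pics/top2c.png',cv2.resize(i[100:330,230:550],(0,0),fx=2.4,fy=2.4,interpolation=cv2.INTER_CUBIC))
a=plan(454,83,110,-0.019,op=.38);plan(454,83,37,-0.019,op=.38,start=a,mx=20)
E
```

```text
[[0.38, [-0.69, -1.98, 1.98], -0.001], [0.38, [-0.68, -1.97, 1.97], -0.001], [0.38, [-0.68, -1.98, 1.98], -0.001]]
[[0.38, [-0.0, 0.0, 1.82], 0.0], [0.38, [-0.0, 0.0, 1.83], 0.0], [0.38, [-0.0, 0.0, 1.82], 0.0], [0.38, [-0.0, 0.0, 1.83], 0.0]]
```

View pics/top2c.png

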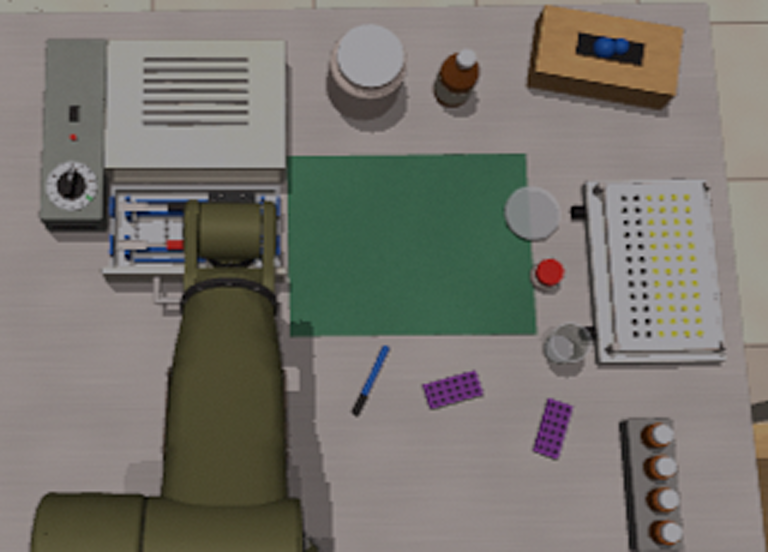

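The mat is empty and the other things are untouched.

Call:
arm_command --steps '[[0.38,[-0.7,-2,2],0],[0.38,[-0.7,-2,2],0],[0.38,[-0.6,-2,1.8],0],[0.38,[0,0,0],0],[0.38,[0,0,0],0]]' --force 40

```text
clock: 32.6
eef_pos: [454.0, 84.3, 110.5]
eef_rot: [3.141, 0.002, -0.02]
wrist_force: [-0.4, -2.0, 0.4]
finger_gap: 35.7
```

```bash
python3 - <<'E'
from h import *
s=manip.read_state();print(s['eef_pos'],s['eef_rot'],s['finger_gap'])
plan(454,83,37,-0.019,op=.38,mx=20)
E
```

```text
[454.04138564  84.3331598  110.47641807] [ 3.14132742e+00  1.75145661e-03 -1.96982735e-02] 35.714500381696695
[[0.38, [-0.0, 0.03, 1.84], -0.0], [0.38, [-0.0, 0.04, 1.83], -0.0], [0.38, [-0.0, 0.03, 1.84], -0.0], [0.38, [-0.0, 0.03, 1.84], -0.0]]
```

Call:
arm_command --steps '[[0.38,[0,0,1.9],0],[0.38,[0,0,1.8],0],[0.38,[0,0,1.8],0],[0.38,[0,0,1.8],0],[0.38,[0,0,0],0]]'

```text
clock: 33.02
eef_pos: [453.6, 82.9, 36.2]
eef_rot: [3.141, 0.003, -0.022]
wrist_force: [-0.1, -0.2, -0.2]
finger_gap: 35.8
```

Call:
arm_command --steps '[[0.05,[0,0,0],0],[0.05,[0,0,0],0],[0.05,[0,0,0],0],[0.05,[0,0,0],0],[0.05,[0,0,0],0]]'

```text
clock: 33.43
eef_pos: [454.8, 83.6, 39.1]
eef_rot: [-3.141, -0.002, -0.022]
wrist_force: [-0.4, -0.7, 6.7]
finger_gap: 8.5
```

Call:
arm_command --steps '[[0.05,[0.5,0,0],0],[0.05,[1,0,0],0],[0.05,[1.3,0,0],0],[0.05,[1.5,0,0],0],[0.05,[1.5,0,0],0]]'

```text
clock: 33.85
eef_pos: [512.8, 82.5, 39.1]
eef_rot: [-3.141, -0.001, -0.022]
wrist_force: [-3.0, 1.9, 9.2]
finger_gap: 8.7
```

Call:
arm_command --steps '[[0.05,[1.5,0,0],0],[0.05,[1.5,0,0],0],[0.05,[1.5,0,0],0],[0.05,[1.5,0,0],0],[0.05,[1.3,0,0],0]]'

```text
clock: 34.27
eef_pos: [586.1, 81.1, 39.1]
eef_rot: [-3.141, -0.001, -0.022]
wrist_force: [-3.8, 3.9, 7.9]
finger_gap: 9.1
```

Call:
arm_command --steps '[[0.05,[1,0,0],0],[0.05,[0.8,0,0],0],[0.05,[0.5,0,0],0],[0.05,[0.2,0,0],0],[0.05,[0,0,0],0]]'

```text
clock: 34.68
eef_pos: [611.0, 80.7, 39.2]
eef_rot: [-3.141, -0.002, -0.022]
wrist_force: [2.0, 2.9, 4.7]
finger_gap: 8.9
```

Call:
arm_command --steps '[[0.05,[0.3,0,0],0],[0.05,[0,0,0],0]]'

```text
clock: 34.85
eef_pos: [613.8, 80.6, 39.1]
eef_rot: [-3.141, -0.002, -0.022]
wrist_force: [1.2, 4.0, 4.6]
finger_gap: 8.9
```

Call:
arm_command --steps '[[0.05,[0.3,0,0],0],[0.05,[0,0,0],0]]'

```text
clock: 35.02
eef_pos: [613.9, 80.6, 39.1]
eef_rot: [-3.141, 0.006, -0.022]
wrist_force: [-23.1, 2.6, 21.1]
finger_gap: 8.9
```

Call:
arm_command --steps '[[0.05,[-0.2,0,0],0],[0.05,[0,0,0],0],[0.36,[0,0,0],0],[0.36,[0,0,0],0],[0.36,[0,0,0],0]]'

```text
clock: 35.43
eef_pos: [613.9, 79.9, 38.1]
eef_rot: [3.141, 0.0, -0.022]
wrist_force: [0.1, -0.2, 0.6]
finger_gap: 25.4
```

Call:
arm_command --steps '[[0.36,[0,0,0],0],[0.36,[0,0,-2],0],[0.36,[0,0,-3],0],[0.36,[0,0,-4],0],[0.36,[0,0,-4],0]]'

```text
clock: 35.85
eef_pos: [613.4, 79.9, 169.0]
eef_rot: [3.141, 0.002, -0.022]
wrist_force: [0.9, 0.5, 0.6]
finger_gap: 33.6
```

```bash
python3 - <<'E'
from h import *
a=plan(600,200,235,-.019,op=.36)
E
```

```text
[[0.36, [-0.4, -3.0, -1.65], -0.001], [0.36, [-0.4, -2.99, -1.65], -0.001], [0.36, [-0.39, -3.0, -1.65], -0.001], [0.36, [-0.4, -2.99, -1.65], -0.001]]
```

```bash
python3 - <<'E'
from h import *
a=plan(600,268,235,1.55,op=.5)
E
```

```text
[[0.5, [-0.13, -1.44, -0.51], -0.121], [0.5, [0.04, -1.46, -0.5], -0.121], [0.5, [0.21, -1.43, -0.51], -0.121], [0.5, [0.39, -1.4, -0.51], -0.121], [0.5, [0.55, -1.34, -0.51], -0.121]]
[[0.5, [0.71, -1.27, -0.5], -0.121], [0.5, [0.86, -1.17, -0.51], -0.121], [0.5, [0.99, -1.05, -0.51], -0.121], [0.5, [1.12, -0.93, -0.51], -0.121], [0.5, [1.21, -0.79, -0.5], -0.121]]
[[0.5, [1.31, -0.64, -0.51], -0.121], [0.5, [1.37, -0.47, -0.51], -0.121], [0.5, [1.42, -0.31, -0.51], -0.121]]
```

Call:
arm_command --steps '[[0.5,[-0.1,-1.4,-0.9],-0.121],[0.5,[0,-1.4,-0.9],-0.121],[0.5,[0.2,-1.4,-0.9],-0.121],[0.5,[0.4,-1.4,-0.9],-0.121],[0.5,[0.5,-1.4,-0.9],-0.121]]'

```text
clock: 36.27
eef_pos: [608.0, 151.9, 213.5]
eef_rot: [-3.142, 0.0, 0.589]
wrist_force: [-0.2, -0.1, 0.3]
finger_gap: 47.0
```

Call:
arm_command --steps '[[0.5,[0.7,-1.3,-0.5],-0.121],[0.5,[0.9,-1.2,-0.5],-0.121],[0.5,[1.0,-1.0,-0.5],-0.121],[0.5,[1.1,-0.9,-0.5],-0.121],[0.5,[1.2,-0.8,0],-0.121]]'

```text
clock: 36.68
eef_pos: [603.5, 224.4, 234.1]
eef_rot: [3.141, -0.001, 1.194]
wrist_force: [-0.2, -0.5, 0.4]
finger_gap: 46.9
```

Call:
arm_command --steps '[[0.5,[1.3,-0.6,0],-0.121],[0.5,[1.4,-0.5,0],-0.121],[0.5,[1.4,-0.3,0],-0.121],[0.5,[0,0,0],0],[0.5,[0,0,0],0]]'

```text
clock: 37.1
eef_pos: [600.2, 267.2, 232.8]
eef_rot: [-3.141, 0.0, 1.548]
wrist_force: [0.2, -0.1, 0.5]
finger_gap: 47.2
```

```bash
python3 - <<'E'
from h import *
p,d,C,s=wsnap('w18');print(s['clock'],s['eef_pos'],s['eef_rot'],s['finger_gap']);np.save('pics/w18C.npy',C)
i=cv2.imread('pics/w18.png');cv2.imwrite('pics/w18c.png',cv2.resize(i[100:280,180:460],(0,0),fx=2.8,fy=2.8,interpolation=cv2.INTER_CUBIC))
for n,z0,z1 in(('bar',108,125),):
    m=(C[...,2]>z0)&(C[...,2]<z1)&(abs(C[...,0]-626)<40)&(abs(C[...,1]-270)<40)
    q=C[m];print(n,len(q),np.median(q[:,2]),[np.round(t,2) for t in cv2.minAreaRect(q[:,:2].astype(np.float32))],q.mean(0))
for yy in(0,80,160):
    mm=(abs(C[...,2]-78)<3)&(abs(C[...,1]-yy)<4)&(C[...,0]>600)&(C[...,0]<660); x=C[mm]; print('panel',yy,len(x),len(x) and (x[:,0].min(),x[:,0].max()))
    mm=(abs(C[...,2]-90)<3)&(abs(C[...,1]-yy)<4)&(C[...,0]>600)&(C[...,0]<760); x=C[mm]; print('roof',yy,len(x),len(x) and (x[:,0].min(),x[:,0].max()))
E
```

```text
37.1 [600.2476137  267.17526154 232.79847354] [-3.14120145e+00  3.13685579e-04  1.54816949e+00] 47.24941747184401
bar 520 116.56093249532266 [array([636.1 , 276.01]), array([13.27, 45.54]), np.float64(77.6)] [634.20831403 275.9042949  116.14475769]
panel 0 40 (np.float64(648.3244513536954), np.float64(659.1652515691725))
roof 0 232 (np.float64(660.9080639198527), np.float64(742.5934242399923))
panel 80 39 (np.float64(650.0001270198062), np.float64(659.5341964653485))
roof 80 145 (np.float64(662.2198832214995), np.float64(699.5712684148989))
panel 160 43 (np.float64(651.7205648428521), np.float64(659.3144713592409))
roof 160 196 (np.float64(664.1789242378626), np.float64(711.0906351662379))
```

View pics/w18.png

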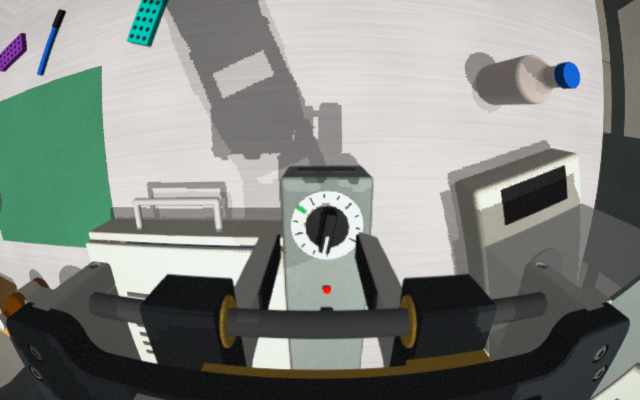

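View pics/w18c.png

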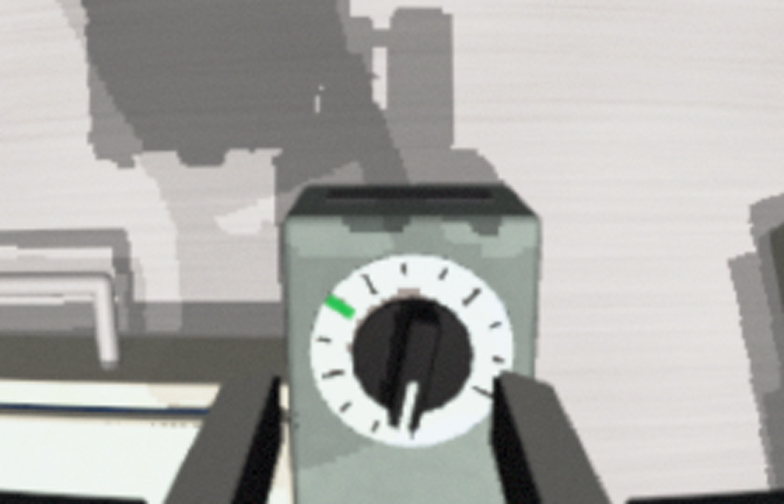

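```bash
python3 - <<'E'
from h import *
C=np.load('pics/w18C.npy');p=cv2.imread('pics/w18.png')[:,:,::-1].astype(int)
R,G,B=p[...,0],p[...,1],p[...,2]
near=(abs(C[...,0]-636)<45)&(abs(C[...,1]-276)<45)
g=C[near&(G-R>60)&(G-B>40)];print('green',len(g),g.mean(0))
w=near&(p.min(-1)>170)&(C[...,2]<104)
q=C[w];print('white',len(q),np.median(q[:,2]));hull=cv2.convexHull(q[:,:2].astype(np.float32));print(cv2.minEnclosingCircle(hull),cv2.fitEllipse(hull))
k=near&(p.max(-1)<70)&(C[...,2]<112)&(C[...,2]>92)
q=C[k];print('blk disc',len(q),np.median(q[:,2]),cv2.minEnclosingCircle(q[:,:2].astype(np.float32)))
b=C[near&(C[...,2]>112)&(C[...,2]<122)]; b=b
mu=b.mean(0)[:2];U,S,V=np.linalg.svd(b[:,:2]-mu);print('bar',len(b),mu,V[0],np.arctan(V[0][1]/V[0][0]),S)
wp=near&(p.min(-1)>150)&(C[...,2]>112); q=C[wp];print('pointer',len(q),q.mean(0))
q=C[wp]; 
if len(q)>3:
  t=q[:,:2]-q[:,:2].mean(0);V=np.linalg.svd(t)[2];print(V[0],np.arctan(V[0][1]/V[0][0]))
E
```

```text
green 49 [615.98263505 248.40027771  91.4989026 ]
white 2287 90.52642323600057
((630.35986328125, 286.0285339355469), 52.47408676147461) ((629.7610473632812, 281.53155517578125), (86.24008178710938, 107.46002960205078), 69.6099853515625)
blk disc 908 96.88460501057838 ((635.3433837890625, 275.67034912109375), 23.21162223815918)
bar 493 [634.87096109 275.86830241] [ 0.97655844 -0.21525246] -0.21695033959280868 [286.59703882  78.44495597]
pointer 95 [635.56028797 270.02364823 165.1503133 ]
[0.96398685 0.26594991] 0.2691891907152939
```

The panel front is now at x≈650, flush with the cabinet, and 160 mm of travel has been covered, so the drawer is home. The knob centre is at about (635.3, 275.8). The bar points at −0.217, already 0.2 rad on. The green mark is at −2.19, which matches −0.019−2.18. Gripping the knob at yaw 1.354.

```bash
python3 - <<'E'
from h import *
a=plan(635.3,275.8,150,1.354,op=.4,mx=25);plan(635.3,275.8,103,1.354,op=.4,start=a,mx=12)
E
```

```text
[[0.4, [0.25, 0.87, 2.07], 0.048], [0.4, [0.29, 0.85, 2.08], 0.048], [0.4, [0.34, 0.84, 2.07], 0.048], [0.4, [0.37, 0.82, 2.07], 0.048]]
[[0.4, [-0.0, 0.0, 1.18], 0.0], [0.4, [-0.0, 0.0, 1.17], 0.0], [0.4, [-0.0, 0.0, 1.18], 0.0], [0.4, [-0.0, 0.0, 1.17], 0.0]]
```

Call:
arm_command --steps '[[0.4,[0.2,0.9,2],0.048],[0.4,[0.3,0.9,2],0.048],[0.4,[0.3,0.8,2],0.048],[0.4,[0.4,0.8,2],0.048],[0.4,[0,0,0],0]]' --force 30

```text
clock: 37.57
eef_pos: [635.0, 274.4, 148.4]
eef_rot: [-3.136, 0.004, 1.352]
wrist_force: [-0.9, -0.2, -1.3]
finger_gap: 37.5
```

Call:
arm_command --steps '[[0.4,[0,0,0],0],[0.4,[0,0,0],0]]'

```text
clock: 37.73
eef_pos: [635.7, 275.5, 154.7]
eef_rot: [3.14, -0.001, 1.359]
wrist_force: [0.5, -0.8, 0.5]
finger_gap: 37.4
```

```bash
python3 - <<'E'
from h import *
p,d,C,s=wsnap('w19');print(s['clock'],s['eef_pos'],s['eef_rot'],s['finger_gap'])
near=(abs(C[...,0]-636)<35)&(abs(C[...,1]-276)<35)
b=C[near&(C[...,2]>112)&(C[...,2]<122)];print(len(b),[np.round(t,3) for t in cv2.minAreaRect(b[:,:2].astype(np.float32))])
plan(635.3,275.8,103,1.354,op=.4,mx=12)
E
```

```text
37.7333 [635.67117521 275.52666756 154.69551631] [ 3.14029639e+00 -7.94096791e-04  1.35855382e+00] 37.428750768011945
892 [array([635.996, 276.452]), array([11.568, 43.715]), np.float64(77.499)]
[[0.4, [-0.0, -0.01, 1.04], 0.001], [0.4, [-0.0, -0.01, 1.04], 0.001], [0.4, [-0.0, -0.01, 1.05], 0.001], [0.4, [-0.0, -0.0, 1.04], 0.001], [0.4, [-0.0, -0.01, 1.04], 0.001]]
```

View pics/w19.png

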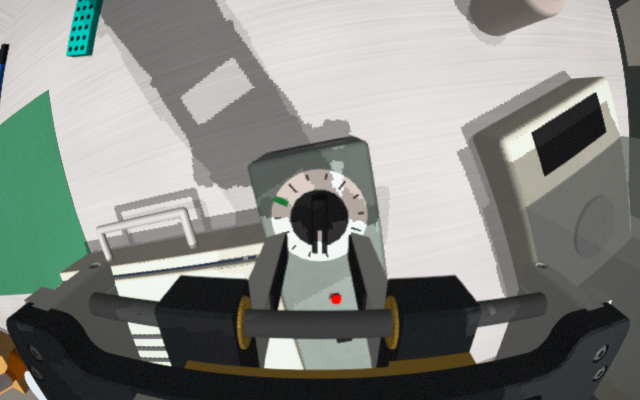

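Call:
arm_command --steps '[[0.4,[0,0,1.2],0.004],[0.4,[0,0,1.2],0],[0.4,[0,0,1.2],0],[0.4,[0,0,0.9],0],[0.4,[0,0,0.4],0]]'

```text
clock: 38.2
eef_pos: [634.6, 275.7, 101.6]
eef_rot: [-3.139, 0.002, 1.355]
wrist_force: [-0.1, -0.6, -0.6]
finger_gap: 37.5
```

Call:
arm_command --steps '[[0.4,[0,0,0],0],[0.4,[0,0,0],0]]'

```text
clock: 38.37
eef_pos: [635.4, 276.1, 104.1]
eef_rot: [-3.141, 0.0, 1.355]
wrist_force: [-0.4, 0.0, -0.0]
finger_gap: 37.4
```

Call:
arm_command --steps '[[0.02,[0,0,0.2],0],[0.02,[0,0,0],0],[0.02,[0,0,0],0],[0.02,[0,0,0],0],[0.02,[0,0,0],0]]'

```text
clock: 38.78
eef_pos: [635.6, 276.7, 102.5]
eef_rot: [3.141, -0.002, 1.355]
wrist_force: [2.7, 3.8, 0.5]
finger_gap: 11.7
```

Call:
arm_command --steps '[[0.02,[0,0,0],0.08],[0.02,[0,0,0],0.1],[0.02,[0,0,0],0.1],[0.02,[0,0,0],0.1],[0.02,[0,0,0],0.1]]'

```text
clock: 39.2
eef_pos: [636.0, 277.4, 102.5]
eef_rot: [3.141, -0.003, 0.871]
wrist_force: [7.4, 8.9, -3.4]
finger_gap: 11.8
```

Call:
arm_command --steps '[[0.02,[0,0,0],0.1],[0.02,[0,0,0],0.1],[0.02,[0,0,0],0.1],[0.02,[0,0,0],0.1],[0.02,[0,0,0],0.1]]'

```text
clock: 39.62
eef_pos: [636.5, 277.8, 102.5]
eef_rot: [-3.14, -0.005, 0.371]
wrist_force: [12.5, 11.8, -6.3]
finger_gap: 11.5
```

Call:
arm_command --steps '[[0.02,[0,0,0],0.1],[0.02,[0,0,0],0.1],[0.02,[0,0,0],0.1],[0.02,[0,0,0],0.1],[0.02,[0,0,0],0.1]]'

```text
clock: 40.03
eef_pos: [637.3, 277.8, 102.6]
eef_rot: [-3.137, -0.006, -0.129]
wrist_force: [18.2, 13.0, -8.7]
finger_gap: 11.6
```

Call:
arm_command --steps '[[0.02,[0,0,0],0.1],[0.02,[0,0,0],0.1],[0.02,[0,0,0],0.1],[0.02,[0,0,0],0.1],[0.02,[0,0,0],0]]'

```text
clock: 40.45
eef_pos: [637.8, 277.6, 102.6]
eef_rot: [-3.135, -0.004, -0.531]
wrist_force: [21.9, 12.1, -10.2]
finger_gap: 12.2
```

Call:
arm_command --steps '[[0.02,[0,0,0],0.08],[0.02,[0,0,0],0],[0.02,[0,0,0],0]]'

```text
clock: 40.7
eef_pos: [637.9, 277.6, 102.6]
eef_rot: [-3.134, -0.004, -0.605]
wrist_force: [22.7, 12.8, -11.5]
finger_gap: 12.0
```

Call:
arm_command --steps '[[0.02,[0.1,-0.27,0],0.024],[0.02,[0,0,0],0],[0.02,[0,0,0],0]]'

```text
clock: 40.95
eef_pos: [638.2, 277.8, 102.5]
eef_rot: [-3.14, -0.001, -0.629]
wrist_force: [3.6, 1.8, 0.5]
finger_gap: 11.7
```

Relaxed, yaw −0.629 as planned. Now I'll release and look.

Call:
arm_command --steps '[[0.4,[0,0,0],0],[0.4,[0,0,0],0],[0.4,[0,0,0],0],[0.4,[0,0,0],0],[0.4,[0,0,-2],0]]'

```text
clock: 41.37
eef_pos: [636.1, 277.0, 118.3]
eef_rot: [3.136, 0.004, -0.629]
wrist_force: [-0.0, 0.3, 0.3]
finger_gap: 37.0
```

Call:
arm_command --steps '[[0.4,[0,0,-3],0],[0.4,[0,0,-4],0],[0.4,[0,1,-3],0],[0.4,[0,2,0],0],[0.4,[0,2,0],0]]'

```text
clock: 41.78
eef_pos: [608.4, 237.2, 224.1]
eef_rot: [-3.139, -0.002, -0.628]
wrist_force: [0.6, -0.7, -0.7]
finger_gap: 37.7
```

Call:
arm_command --steps '[[0.4,[0,0,0],0],[0.4,[0,0,0],0],[0.4,[0,0,0],0]]'

```text
clock: 42.03
eef_pos: [608.5, 237.6, 222.1]
eef_rot: [-3.141, 0.0, -0.629]
wrist_force: [0.3, -0.4, -0.1]
finger_gap: 37.7
```

```bash
python3 - <<'E'
from h import *
p,d,C,s=wsnap('w20');print(s['clock'],s['eef_pos'],s['eef_rot'],s['finger_gap'])
i=cv2.imread('pics/w20.png');cv2.imwrite('pics/w20c.png',cv2.resize(i[80:280,180:460],(0,0),fx=2.8,fy=2.8,interpolation=cv2.INTER_CUBIC))
p=p.astype(int);R,G,B=p[...,0],p[...,1],p[...,2]
near=(abs(C[...,0]-636)<45)&(abs(C[...,1]-276)<45)
b=C[near&(C[...,2]>112)&(C[...,2]<122)];r=cv2.minAreaRect(b[:,:2].astype(np.float32));print(len(b),[np.round(t,3) for t in r])
V=np.linalg.svd(b[:,:2]-b[:,:2].mean(0))[2][0];print('svd',np.arctan2(V[1],V[0]))
g=C[near&(G-R>50)&(G-B>30)];c=np.array(r[0]);print('green',len(g),g.mean(0));v=g.mean(0)[:2]-c;print('ang',np.arctan2(v[1],v[0]))
for yy in(0,60):
    mm=(abs(C[...,2]-78)<3)&(abs(C[...,1]-yy)<4)&(C[...,0]>600)&(C[...,0]<660); x=C[mm]; print('panel',yy,len(x),len(x) and (x[:,0].min(),x[:,0].max()))
snap('top','top3');snap('side','side3')
E
```

```text
42.0333 [608.54805995 237.62209605 222.0964128 ] [-3.14149631e+00  1.29169755e-04 -6.28911427e-01] 37.7360864670985
607 [array([636.061, 275.914]), array([43.69, 11.24]), np.float64(53.943)]
svd -2.197771439486167
green 48 [617.62734482 250.63015468 110.86504321]
ang -2.2007779243157453
panel 0 0 0
panel 60 0 0
```

View pics/w20c.png

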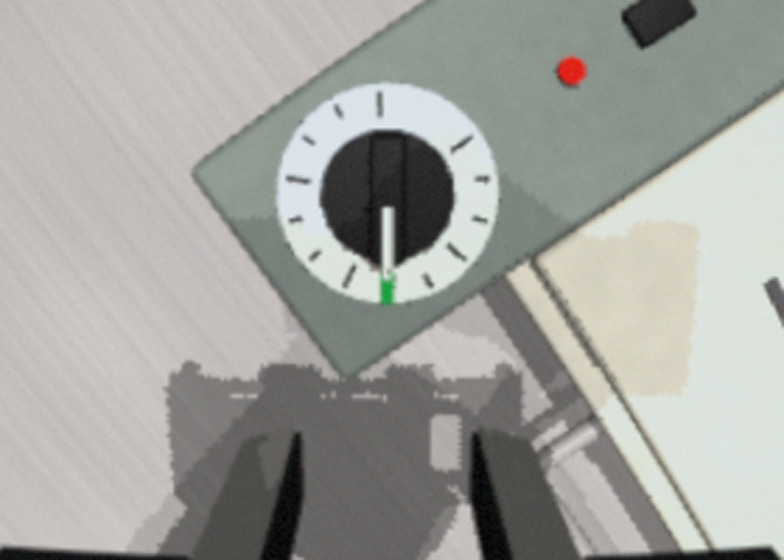

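View pics/side3.png

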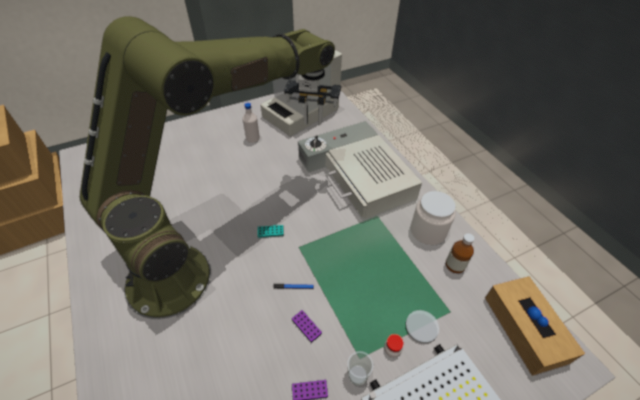

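The pointer lies on the green mark (bar −2.198, mark −2.201), the drawer is shut, and the robot is clear at z≈222. Handing in.

```bash
python3 -c "
from cell import manip
print(manip.sign_off())"
```

```text
the job is handed in; nothing more can be done
None
```

The job is done and handed in at about 42 s of the 208 s allowed. I pulled the drawer to its stop and loaded everything from the mat. Then I pushed the drawer home and turned the timer to the green mark.

- **Plates:** two white plates were on the mat, and no third was there. They lie in pocket0 and pocket1, flat, with tops at z≈45.
- **Tools:** the spatula is in the back notches and the scoop in the front ones. Both are level, with handle tops at about 67.5.
- **Drawer:** I pushed it until it met its stop (about 23 N). The handle had travelled 160 mm and the panel sat against the cabinet.
- **Timer:** it already stood about 0.2 rad on, so I turned it about 1.98 rad further. The pointer read −2.198 rad against the mark's −2.201.
- **Other things:** the last overhead and side pictures show the mat empty and the other items where they were.

No check of the outcome failed. The wrist saw about 26 N of sideways force on the knob while turning, which I eased off before letting go. After the timer turn the drawer panel was out of the measured view, so that last look at the drawer was by eye only.

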